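# Take the packed meal carrier apart for drying

## Robot

A 7-joint arm with a two-finger parallel gripper is mounted at the origin on the work surface; the furniture and walls round the work are solid. World frame = base frame: x ahead of the robot, y to its left, z up, the work surface at z = 0. Lengths are in m, angles in rad, forces in N, time in s.
With the tool pointing down it reaches from about 0.425 to 0.925 m from the base axis. Payload 6.8 kg.
Tool frame: the origin (TCP) lies between the finger pads; the fingertips stand r.tcp_to_tips ahead of it and the grasp point (between the pads) lies 3 mm ahead of it (r.tcp_to_tips is the distance from the TCP to the fingertips, in m); z points along the fingers, y is the line along which they close (so a half turn about z gives the same grasp; the last joint's range is limited). The gripper opens to 85 mm and grips with 20 to 120 N. Pads are 22 mm wide; open, the fingers measure 114 mm over their backs; the gripper's body (76 mm by 85 mm) begins 54 mm behind the grasp point. The pads swing forward as they close: fully open they stand 13 mm farther back than shut.
Start: joints at [1.046, 0.477, 0.022, 1.555, -0.011, 1.109, -0.083], TCP at [0.273, -0.617, 0.216] pointing down, gripper open.
Joint ranges: [-2.96, 2.96], [-0.34, 2.1], [-1.41, 1.46], [0.24, 2.44], [-1.37, 4.51], [0.17, 1.92], [-2.96, 2.96]. Speed limits (rad/s): [2.39, 2.39, 3.14, 3.14, 3.14, 3.14, 3.14].

## Interface

Orientations are given as a rotation vector (axis times angle).
In Python, from bench import r gives the robot as it stands. The module is installed in compiled form; this text tells all that it offers.
- The arm moves only by the tool step_arm, never from a script. Its argument "moves" is a list of rows, each an object of numbers: "rx", "ry", "rz": the turn, a rotation vector about the tool's x, y, z in degrees; "dx", "dy", "dz": the shift along the tool's x, y, z in mm; "gripper": the opening, from -1 (shut) to 1 (fully open). In form: [{"rx": .., "ry": .., "rz": .., "dx": .., "dy": .., "dz": .., "gripper": ..}, ...]. A call has 1 to 20 rows; each row shifts and turns the commanded pose from where the row before left it, along the tool's axes as they then stand; what a row does not reach is not made up. A row lasts 1/8 s, in which the tool goes at most 62.5 mm and 10.7 degrees, less where a joint would pass 70% of its speed; a pose out of reach is approached as far as the arm can. A call is refused whole if a number of a shift passes 62.5 or a number of a turn 10.7, either way. A call with a gripper value outside its range is refused whole. The fingers move at their own pace and stop on an object; "grip_force" is the grip in N (left out, the last holds). Time passes only in rows, so rows that do not move let the fingers close. It gives the time, the measured TCP pose, the force, the opening and the grip force at its end, in the units of the state.
- r.get_obs(): the state, without advancing time (a new reading comes with each control period).
- r.grab_frame(name): name is "scene" or "top" or "wrist"; returns the picture (420x560x3 uint8, blue, green, red); there is no depth.
- r.camera_info(name): a dict with "mtx" (3x3 intrinsics, pixels), "D" ([k1, k2, p1, p2, k3] as OpenCV has them; the pictures are not rectified), "rvec" (rotation vector, rad) and "tvec" (3), from world to camera coordinates, as OpenCV has them. Camera axes: x right, y down, z forward; pixel columns grow to the right and rows downward; lengths in m; the calibration is good to about 2 mm. A picture is of the moment at which its call begins: read the wrist's pose just before it. camera_info takes no time and is no camera call; for the wrist camera it gives the pose at the moment of the call.
- r.hand_in(): hands the job in; it is judged then, once.
The state is a dict: "clock": time; "joints": joint angles; "qvel": joint speeds; "tau": joint torques, N m; "tcp_pos": TCP position; "orientation": TCP orientation; "contact_force": force on the tool from outside, world axes, zero at the start; "moment": the same for the moment, N m; "grip_width": finger opening in m; "gripper_force": force on a finger pad.
Only numpy, scipy, OpenCV 4.12 (cv2) and the standard library are available. Lean on these libraries where they do the work, as an engineer would, in place of code of your own. Each camera call takes 0.05 s, during which the arm holds its last target. There are 200 camera calls.

## Task

Take the packed meal carrier apart: first lift the clamp handle off the top of the tin and hang it by its grip tube on the hook of the stand, then take all the nested bowls out of the tin and stand each one by itself, upright, on the drying mat, where a bowl may already be standing. Leave the empty tin standing upright on the worktop and do not knock over the salt shaker.

Things in the scene. Friction and masses are not known exactly. Their poses are not given: they have to be found in the camera images.
- handle_tube (a point): Clamp handle: flat steel frame, 109x273x21 mm, starting flat across the top of the tin. Point: middle of its round grip tube (21 mm thick, 112 long, along y); x points from the frame to the tube (up when hung), z normal to the frame. On the -x side of the tube is an open window, 10 to 59 mm from the tube's axis and 29 mm to either side in y.
- handle: The same handle (0.16 kg); origin 44 mm from the tube's axis at -x, on the frame's underside, 10 mm below that axis; same axes. Beside the window two stays, 13 mm thick, 29 to 60 mm either side in y, join the tube to a crossbar 12 mm thick and 273 mm long (y), 59 to 99 mm from the tube's axis.
- hook_seat (a point): Fixed stand with one hook of 8 mm rubber-coated bar. Point: on top of the hook's arm at its lowest place, 218 mm above the worktop. x points to the post, 88 mm away (12 mm thick, ending at the arm); from there the arm falls gently, by 10 mm, to the point. The upturned tip stands 15 to 27 mm away at -x and ends 30 mm above the point. z up.
- mat_top (a point): Flat grey plastic drying mat with fine ribs, 270 mm (x) by 420 mm (y), 6 mm thick, fixed on the worktop. Point: centre of its upper face; z up.
- tin: Round open steel carrier tin, 191 mm across, 83 mm high, inside about 180 mm across and floor 3 mm thick, loose, about 0.6 kg, with the nest of bowls standing near the middle of its floor. Origin: centre of its underside; z up.
- salt: Salt shaker, 44 mm across, 90 mm high, a bystander. Origin: centre of its underside.
- bowl1_mid (a point): Round steel bowl, the first (lowest) of the nest, 112 mm across the rim, 45 mm high, foot 72 mm; wall 3 mm, flaring about 20 degrees. Point: its centre, 22.5 mm below the rim; z up when upright. Always present. Nested, each bowl stands 12.4 mm above the next lower one, so just the top 12 mm of its outside is free; they lift apart freely.
- bowl1: The same bowl, the first (lowest); origin: centre of its underside.
- bowl2_mid (a point): Round steel bowl, the second of the nest, 112 mm across the rim, 45 mm high, foot 72 mm; wall 3 mm, flaring about 20 degrees. Point: its centre, 22.5 mm below the rim; z up when upright. Always present. Nested, each bowl stands 12.4 mm above the next lower one, so just the top 12 mm of its outside is free; they lift apart freely.
- bowl2: The same bowl, the second; origin: centre of its underside.
- bowl3_mid (a point): Round steel bowl, the third of the nest, 112 mm across the rim, 45 mm high, foot 72 mm; wall 3 mm, flaring about 20 degrees. Point: its centre, 22.5 mm below the rim; z up when upright. Always present. Nested, each bowl stands 12.4 mm above the next lower one, so just the top 12 mm of its outside is free; they lift apart freely.
- bowl3: The same bowl, the third; origin: centre of its underside.
- bowl4_mid (a point): Round steel bowl, the fourth (uppermost) of the nest, 112 mm across the rim, 45 mm high, foot 72 mm; wall 3 mm, flaring about 20 degrees. Point: its centre, 22.5 mm below the rim; z up when upright. May be absent. Nested, each bowl stands 12.4 mm above the next lower one, so just the top 12 mm of its outside is free; they lift apart freely.
- bowl4: The same bowl, the fourth (uppermost); origin: centre of its underside.
- bowl5_mid (a point): Another bowl of the same kind that, if present, already stands on the drying mat. Point: its centre, 22.5 mm above its underside. May be absent.
- bowl5: The same bowl already on the mat; origin: centre of its underside.

How it is judged:
On the way:
1. the clamp handle hangs by its tube on the hook, let go (angle between handle_tube's own x axis and vertical below 0.5 rad and x of handle_tube in the frame of hook_seat between -0.03 and 0.085 m and y of handle_tube in the frame of hook_seat between -0.05 and 0.05 m and z of handle_tube in the frame of hook_seat between 0 and 0.03 m and contact force between handle and the fingers below 0.05 N), for 0.3 s.
At the end, for the whole second after the job is handed in: The handle hangs at rest by its tube on the hook arm, frame within 0.5 rad of plumb; every bowl present stands upright (0.12 rad) and at rest directly on the mat, its whole foot on it, none inside another; the tin stands upright on the worktop (all of step 1 and linear speed of handle below 0.05 m/s and x of bowl1_mid in the frame of mat_top between -0.1 and 0.1 m and y of bowl1_mid in the frame of mat_top between -0.175 and 0.175 m and z of each of bowl1_mid, bowl2_mid, bowl3_mid, bowl4_mid, bowl5_mid in the frame of mat_top below 0.029 m and angle between each of bowl1_mid, bowl2_mid, bowl3_mid, bowl4_mid, bowl5_mid's own z axis and vertical below 0.12 rad and linear speed of each of bowl1, bowl2, bowl3, bowl4, bowl5 below 0.03 m/s and x of bowl2_mid in the frame of mat_top between -0.1 and 0.1 m and y of bowl2_mid in the frame of mat_top between -0.175 and 0.175 m and x of bowl3_mid in the frame of mat_top between -0.1 and 0.1 m and y of bowl3_mid in the frame of mat_top between -0.175 and 0.175 m and x of bowl4_mid in the frame of mat_top between -0.1 and 0.1 m and y of bowl4_mid in the frame of mat_top between -0.175 and 0.175 m and x of bowl5_mid in the frame of mat_top between -0.1 and 0.1 m and y of bowl5_mid in the frame of mat_top between -0.175 and 0.175 m and angle between tin's own z axis and vertical below 0.08 rad and height (world z) of tin between -0.01 and 0.01 m); the robot touches nothing.
It fails at once if the tin is tipped over or lifted (angle between tin's own z axis and vertical above 0.4 rad or height (world z) of tin above 0.05 m).
It fails at once if the salt shaker is knocked over (angle between salt's own z axis and vertical above 0.6 rad).
Of bowl4, bowl5 only 1 to 2 are there at a start; the rules pass over those that are not, and their reading is None.
At some moment in a run one of tin, bowl1, bowl2, bowl3, bowl4, bowl5 may be knocked a few centimetres aside while the robot is not near it.
Once in a run the grip may slacken for a moment while it holds something.
It also fails if it takes over 208 s, if anything falls off the work surface, if the arm or the gripper's body presses on something with over 40 N, if the wrist force passes 120 N, or if a joint passes its speed limit or range.

## Working session

There is one attempt and no reset: what is moved stays moved. The work goes in short steps, Python scripts to look and compute and a tool call to move; the robot and the scene stay as the last step left them, time stands still between calls to the robot, and variables do not carry over. Pictures are saved under pics/ and viewed, at most 14 in all, crops included, and the job is handed in when it is done.

Besides the shell and the picture viewer there is one more tool, called after "Request:" by a JSON object that holds its "name" and its "arguments", one argument or row to a line. step_arm: Moves the arm, as the interface text tells. Its arguments: {"type":"object","properties":{"moves":{"type":"array","items":{"type":"object","properties":{"rx":{"type":"number"},"ry":{"type":"number"},"rz":{"type":"number"},"dx":{"type":"number"},"dy":{"type":"number"},"dz":{"type":"number"},"gripper":{"type":"number"}}}},"grip_force":{"type":"number"}},"required":["moves"]}

```bash
ls; mkdir -p pics; python3 - <<'E'
from bench import r
import cv2
print(r.tcp_to_tips, r.get_obs())
for n in ["scene","top","wrist"]:
    i=r.camera_info(n); print(n,i)
    cv2.imwrite(f"pics/{n}0.png",r.grab_frame(n))
E
```

```text
pics
0.022 {'clock': 0.0, 'joints': array([ 1.04590467,  0.47782558,  0.02231598,  1.55644852, -0.01149111,
        1.10931074, -0.08309373]), 'qvel': array([-3.63914157e-04, -3.19358212e-05,  4.73602162e-04,  4.13188079e-05,
       -8.52532966e-04,  3.03385037e-04,  2.33708585e-04]), 'tau': array([ 1.59920314e-04, -5.96447217e+01,  1.60777945e+00, -2.81193745e+01,
        1.24453800e-02,  9.30739014e-03,  1.97151786e-05]), 'tcp_pos': array([ 0.27300158, -0.61664532,  0.21500945]), 'orientation': array([-3.07185203e+00, -6.49677145e-01,  8.13859827e-04]), 'contact_force': array([-0.24417536, -0.24641968,  0.42793833]), 'moment': array([ 0.01304202,  0.00977577, -0.02638375]), 'gripper_force': 0.0, 'grip_width': 0.08539190030069843}
scene {'mtx': array([[536.68898697,   0.        , 278.46393227],
       [  0.        , 536.68898697, 213.93851555],
       [  0.        ,   0.        ,   1.        ]]), 'D': array([-0.10259304,  0.        ,  0.        ,  0.        ,  0.        ]), 'rvec': array([ 2.15348713, -0.63450848,  0.28839113]), 'tvec': array([-0.3447823 ,  0.2835208 ,  1.50206309])}
top {'mtx': array([[473.89734017,   0.        , 283.35368309],
       [  0.        , 473.89734017, 208.17819913],
       [  0.        ,   0.        ,   1.        ]]), 'D': array([0.02886579, 0.        , 0.        , 0.        , 0.        ]), 'rvec': array([ 2.16530672, -2.18853541,  0.0390537 ]), 'tvec': array([0.0653247 , 0.42083196, 1.4092917 ])}
wrist {'mtx': array([[302.06643244,   0.        , 281.50820303],
       [  0.        , 302.06643244, 207.44286686],
       [  0.        ,   0.        ,   1.        ]]), 'D': array([-0.01418019,  0.        ,  0.        ,  0.        ,  0.        ]), 'rvec': array([-2.41523134,  1.5716018 ,  0.23923848]), 'tvec': array([-0.67404661, -0.0379057 ,  0.37910319])}
```

View pics/top0.png

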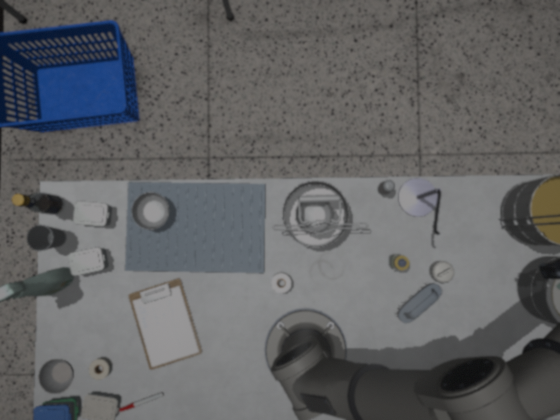

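View pics/scene0.png

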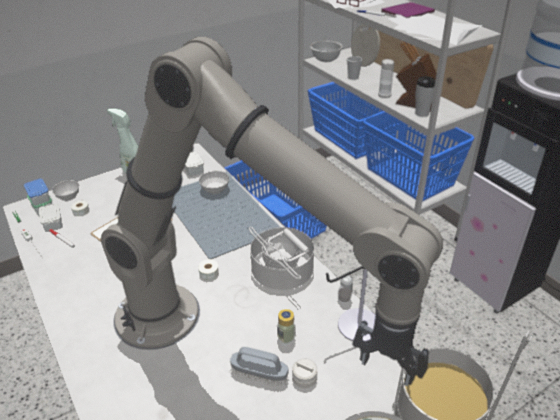

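```bash
cat > h.py <<'E'
from bench import r
import cv2, numpy as np
from scipy.spatial.transform import Rotation as R
def cam(n): return r.camera_info(n)
def ray(c,uv):
    p=cv2.undistortPoints(np.array([[uv]],float),c["mtx"],c["D"])[0,0]
    M=R.from_rotvec(c["rvec"]).as_matrix()
    return -M.T@c["tvec"], M.T@np.array([p[0],p[1],1.])
def onz(c,uv,z):
    o,d=ray(c,uv); return (o+d*(z-o[2])/d[2]).round(4)
def proj(c,P):
    return cv2.projectPoints(np.atleast_2d(np.array(P,float)),c["rvec"],c["tvec"],c["mtx"],c["D"])[0][:,0].round(1)
def tri(c1,u1,c2,u2):
    o1,d1=ray(c1,u1);o2,d2=ray(c2,u2)
    s=np.linalg.lstsq(np.c_[d1,-d2],o2-o1,rcond=None)[0]
    return ((o1+d1*s[0]+o2+d2*s[1])/2).round(4), np.linalg.norm(o1+d1*s[0]-o2-d2*s[1]).round(4)
def state():
    o=r.get_obs(); M=R.from_rotvec(o["orientation"]).as_matrix()
    return o,o["tcp_pos"],M
def delta(goal_pos,goal_M=None):
    """shift in tool axes (mm) and turn rotvec (deg) from the present pose"""
    o,p,M=state()
    d=M.T@(np.array(goal_pos)-p)*1000
    t=np.degrees(R.from_matrix(M.T@goal_M).as_rotvec()) if goal_M is not None else None
    return d.round(1), None if t is None else t.round(1)
def down(yaw):  # tool y (closing line) at yaw(deg) from world x
    y=np.array([np.cos(np.radians(yaw)),np.sin(np.radians(yaw)),0]); z=np.array([0,0,-1.]); x=np.cross(y,z)
    return np.c_[x,y,z]
E
python3 - <<'E'
from h import *
c=cam("top")
print(R.from_rotvec(cam("scene")["rvec"]).as_matrix().T@-cam("scene")["tvec"])
for n,uv,z in [("mat TL",(128,183),.006),("mat TR",(265,182),.006),("mat BR",(265,273),.006),("mat BL",(126,272),.006),("bowl5",(153,211),.05),("tin",(317,215),.083),("salt?",(388,187),.09),("jar",(401,263),.07),("post",(438,190),.228),("hook end",(433,243),.22),("hookcorner",(435,235),.218),("base",(416,197),0.01),
 ("tubeL",(301,197),.1),("tubeR",(338,197),.1),("cbL",(275,229),.09),("cbR",(370,229),.09)]: print(n,onz(c,uv,z))
o,p,M=state(); print(M)
im=cv2.imread("pics/top0.png")
a=cv2.resize(im[165:265,250:460],None,fx=3.8,fy=3.8,interpolation=cv2.INTER_CUBIC); cv2.imwrite("pics/c1.png",a)
im=cv2.imread("pics/scene0.png")
cv2.imwrite("pics/c2.png",cv2.resize(im[210:370,220:420],None,fx=3.6,fy=3.6,interpolation=cv2.INTER_CUBIC))
E
```

```text
[-0.23506565 -1.05176731  1.13753332]
mat TL [0.5043 0.5338 0.006 ]
mat TR [0.5022 0.1159 0.006 ]
mat BR [0.2281 0.118  0.006 ]
mat BL [0.235  0.5368 0.006 ]
bowl5 [0.4153 0.4435 0.05  ]
tin [ 0.3966 -0.0367  0.083 ]
salt? [ 0.4734 -0.2379  0.09  ]
jar [ 0.2582 -0.2732  0.07  ]
post [ 0.4497 -0.3361  0.228 ]
hook end [ 0.3161 -0.3219  0.22  ]
hookcorner [ 0.3363 -0.3281  0.218 ]
base [ 0.4506 -0.3357  0.01  ]
tubeL [0.4472 0.0085 0.1   ]
tubeR [ 0.4459 -0.0956  0.1   ]
cbL [0.3579 0.0831 0.09  ]
cbR [ 0.3552 -0.1848  0.09  ]
[[ 9.14375852e-01  4.04865850e-01 -6.67632724e-04]
 [ 4.04866381e-01 -9.14375073e-01  1.20009404e-03]
 [-1.24589627e-04 -1.36763905e-03 -9.99999057e-01]]
```

View pics/c1.png

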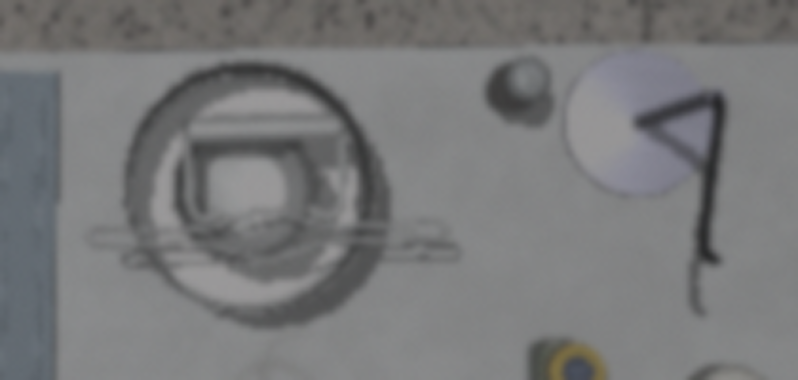

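View pics/c2.png

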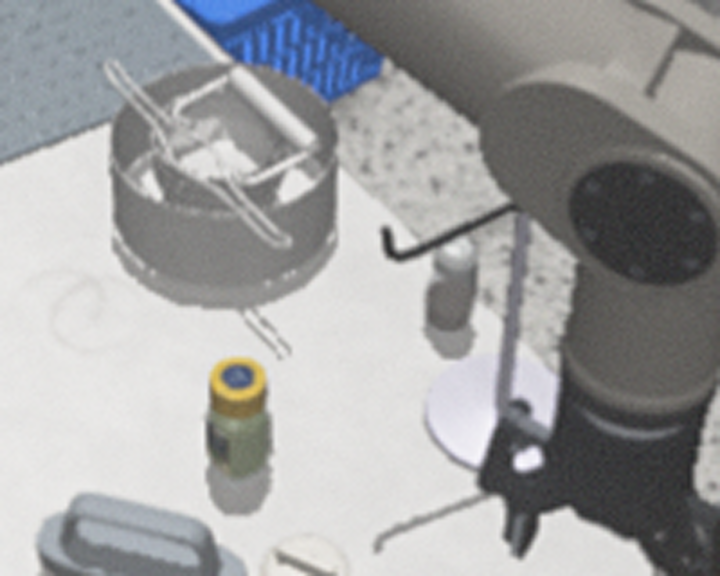

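```bash
python3 - <<'E'
from h import *
t,s,w=cam("top"),cam("scene"),cam("wrist")
o,p,M=state()
Mw=R.from_rotvec(w["rvec"]).as_matrix()
print("cam in tool",(M.T@(-Mw.T@w["tvec"]-p)).round(4),(M.T@Mw.T).round(3).tolist())
for n,a,b in [("tipTop",(437,233),(327.5,273.9)),("elbow",(435.5,233),(331,280.8)),("post",(438.9,190.5),(365,267.8)),
 ("tubeL",(299.5,198.4),(286.7,230.8)),("tubeR",(340.3,198.4),(305.6,248.9)),
 ("cbL",(274.2,227.4),(251,229)),("cbR",(363.2,226),(299,276.7)),("cbR2",(371,231.5),(299,276.7)),("shR",(371,231.5),(299,307.7)),("tincentre",(317,215),(282,250))]:
  print(n,*tri(t,a,s,b))
print(delta((.36,-.12,.38),down(-90)))
E
```

```text
cam in tool [ 7.580e-02 -1.000e-04 -1.572e-01] [[-0.0, -0.955, -0.295], [1.0, -0.0, 0.0], [-0.0, -0.295, 0.955]]
tipTop [ 0.3424 -0.3271  0.2418] 0.003
elbow [ 0.3458 -0.3318  0.22  ] 0.0106
post [ 0.4497 -0.3417  0.2172] 0.0007
tubeL [0.4452 0.0118 0.0948] 0.0036
tubeR [ 0.4405 -0.1009  0.1071] 0.0019
cbL [0.3629 0.0851 0.0893] 0.0011
cbR [ 0.3669 -0.1679  0.0888] 0.0071
cbR2 [ 0.3522 -0.1866  0.1118] 0.0102
shR [ 0.3492 -0.2011  0.004 ] 0.0004
tincentre [ 0.3976 -0.0373  0.0765] 0.0016
(array([ 280.6, -419.3, -164.2]), array([-0.1,  0. , 23.9]))
```

```bash
python3 - <<'E'
from h import *
print(delta((.40,-.16,.36),down(-90)))
E
```

```text
(array([ 301. , -366.5, -144.3]), array([-0.1,  0. , 23.9]))
```

Request:
{"name": "step_arm", "arguments": {
  "moves": [
    {"dz": -48},
    {"dz": -48},
    {"dz": -48},
    {"dx": 37.6,"dy": -45.8},
    {"dx": 37.6,"dy": -45.8},
    {"dx": 37.6,"dy": -45.8},
    {"dx": 37.6,"dy": -45.8},
    {"dx": 37.6,"dy": -45.8},
    {"dx": 37.6,"dy": -45.8},
    {"dx": 37.6,"dy": -45.8},
    {"dx": 37.6,"dy": -45.8},
    {"rz": 8,"gripper": 0.2},
    {"rz": 8},
    {"rz": 7.9},
    {},
    {}
  ]
}}

```text
invalid input at $.moves[0]: expected keys rx, ry, rz, dx, dy, dz, gripper
```

```bash
python3 - <<'E'
from h import *
o,p,M=state(); print(o["joints"].round(2))
np.save("w1.npy",dict(cam("wrist")),allow_pickle=True)
im=r.grab_frame("wrist"); cv2.imwrite("pics/w1.png",im); cv2.imwrite("pics/w1b.png",cv2.resize(im,(784,588)))
E
```

```text
[ 1.05  0.48  0.02  1.56 -0.01  1.11 -0.08]
```

View pics/w1b.png

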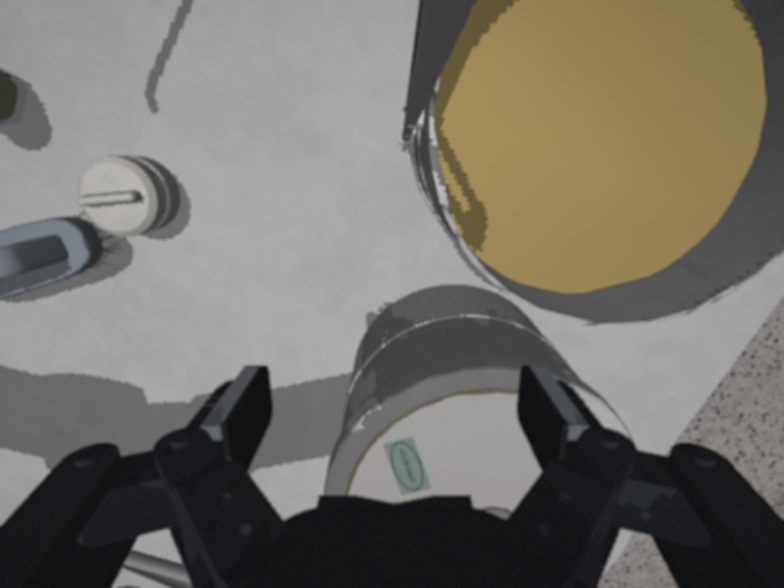

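Request:
{"name": "step_arm", "arguments": {
  "moves": [
    {"rx": 0,"ry": 0,"rz": 0,"dx": 0,"dy": 0,"dz": -48,"gripper": 1},
    {"rx": 0,"ry": 0,"rz": 0,"dx": 0,"dy": 0,"dz": -48,"gripper": 1},
    {"rx": 0,"ry": 0,"rz": 0,"dx": 0,"dy": 0,"dz": -48,"gripper": 1},
    {"rx": 0,"ry": 0,"rz": 0,"dx": 37.6,"dy": -45.8,"dz": 0,"gripper": 1},
    {"rx": 0,"ry": 0,"rz": 0,"dx": 37.6,"dy": -45.8,"dz": 0,"gripper": 1},
    {"rx": 0,"ry": 0,"rz": 0,"dx": 37.6,"dy": -45.8,"dz": 0,"gripper": 1},
    {"rx": 0,"ry": 0,"rz": 0,"dx": 37.6,"dy": -45.8,"dz": 0,"gripper": 1},
    {"rx": 0,"ry": 0,"rz": 0,"dx": 37.6,"dy": -45.8,"dz": 0,"gripper": 1},
    {"rx": 0,"ry": 0,"rz": 0,"dx": 37.6,"dy": -45.8,"dz": 0,"gripper": 1},
    {"rx": 0,"ry": 0,"rz": 0,"dx": 37.6,"dy": -45.8,"dz": 0,"gripper": 1},
    {"rx": 0,"ry": 0,"rz": 0,"dx": 37.6,"dy": -45.8,"dz": 0,"gripper": 1},
    {"rx": 0,"ry": 0,"rz": 8,"dx": 0,"dy": 0,"dz": 0,"gripper": 0.2},
    {"rx": 0,"ry": 0,"rz": 8,"dx": 0,"dy": 0,"dz": 0,"gripper": 0.2},
    {"rx": 0,"ry": 0,"rz": 7.9,"dx": 0,"dy": 0,"dz": 0,"gripper": 0.2},
    {"rx": 0,"ry": 0,"rz": 0,"dx": 0,"dy": 0,"dz": 0,"gripper": 0.2}
  ]
}}

```text
clock: 2.08
tcp_pos: [0.3998, -0.1604, 0.3599]
orientation: [3.142, 0.001, -0.0]
contact_force: [0.2, 1.2, -0.1]
grip_width: 0.0517
gripper_force: 0.0
```

```bash
python3 - <<'E'
from h import *
o,p,M=state(); print(o["joints"].round(2),p)
np.save("w1.npy",dict(cam("wrist")),allow_pickle=True)
im=r.grab_frame("wrist"); cv2.imwrite("pics/w2.png",im); cv2.imwrite("pics/w2b.png",cv2.resize(im,(784,588)))
E
```

```text
[ 0.58 -0.04 -0.33  1.88 -0.01  1.3  -1.32] [ 0.3998457  -0.16035568  0.35994118]
```

View pics/w2b.png

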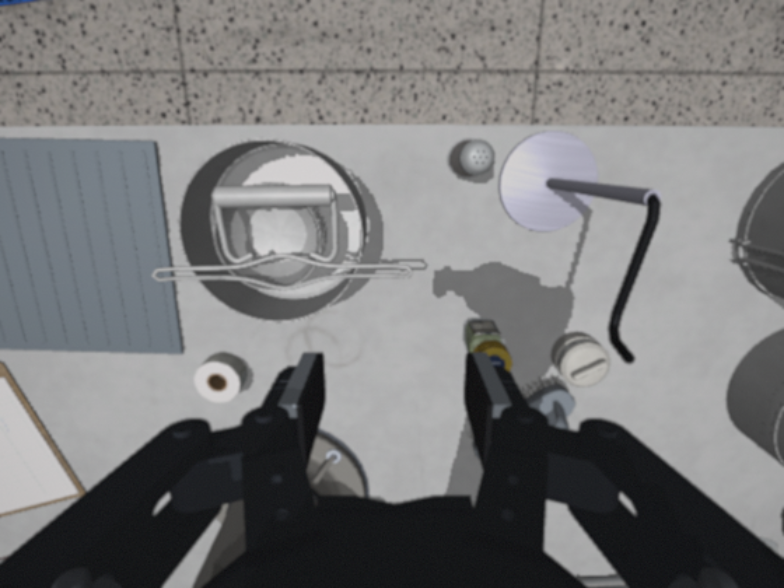

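```bash
python3 - <<'E'
from h import *
c=np.load("w1.npy",allow_pickle=True).item(); s=cam("scene"); t=cam("top")
f=1.4
for n,u,z in [("tubeL",(214,196),.095),("tubeR",(336,195),.095),("cbL",(155,275),.09),("cbR",(427,265),.09),("cbMid",(290,268),.09),("salt",(478,157),.09),("jar",(491,358),.07),("matcornerTR",(156,140),.006),("matBR",(183,353),.006),("matseg",(170,240),.006),
 ("postbase",(551,183),.01),("elbow",(615,330),.214),("arm2",(634,266),.218),("posttop",(653,200),.224),("tiptop",(629,358),.248)]:
    print(n,onz(c,np.array(u)/f,z))
for n,a,b in [("tipTop",(629,358),(327.5,273.9)),("elbow",(615,332),(331,280.8)),("post",(653,198),(365,267.8)),("tubeL",(214,196),(286.7,230.8)),("tubeR",(336,195),(305.6,248.9)),("cbR",(427,265),(299,276.7)),("cbL",(155,275),(251,229))]:
    print(n,*tri(c,np.array(a)/f,s,b))
# tin rim ellipse candidates
for z in (.083,): print([onz(c,np.array(u)/f,z) for u in [(181,228),(370,228),(275,141),(275,320)]])
E
```

```text
tubeL [0.4418 0.0164 0.095 ]
tubeR [ 0.4427 -0.1034  0.095 ]
cbL [0.3603 0.0908 0.09  ]
cbR [ 0.3712 -0.1944  0.09  ]
cbMid [ 0.3679 -0.0519  0.09  ]
salt [ 0.4784 -0.2411  0.09  ]
jar [ 0.255  -0.2733  0.07  ]
matcornerTR [0.4978 0.1128 0.006 ]
matBR [0.2302 0.1206 0.006 ]
matseg [0.382  0.1143 0.006 ]
postbase [ 0.4502 -0.3433  0.01  ]
elbow [ 0.3498 -0.3316  0.214 ]
arm2 [ 0.4019 -0.3355  0.218 ]
posttop [ 0.4499 -0.3374  0.224 ]
tiptop [ 0.3427 -0.3257  0.248 ]
tipTop [ 0.3415 -0.3288  0.244 ] 0.0022
elbow [ 0.351  -0.3309  0.2176] 0.0034
post [ 0.4505 -0.3415  0.2167] 0.0002
tubeL [0.4441 0.0125 0.0971] 0.0069
tubeR [ 0.4414 -0.1029  0.1071] 0.0059
cbR [ 0.3677 -0.1878  0.1029] 0.0171
cbL [0.3622 0.0872 0.0908] 0.0061
[array([0.4086, 0.0596, 0.083 ]), array([ 0.4085, -0.1354,  0.083 ]), array([ 0.4932, -0.0444,  0.083 ]), array([ 0.3072, -0.0293,  0.083 ])]
```

```bash
cat >> h.py <<'E'
def pitch(yaw,b): return down(yaw)@R.from_euler('y',b,degrees=True).as_matrix()
E
python3 - <<'E'
from h import *
print(delta((.424,-.0895,.150)), delta((.424,-.0895,.150),pitch(-88,-10)))
E
```

```text
(array([ 24.3, -70.9, 209.9]), None) (array([ 24.3, -70.9, 209.9]), array([ -0.2, -10. ,  -1.9]))
```

Request:
{"name": "step_arm", "arguments": {
  "moves": [
    {"rx": 0,"ry": 0,"rz": 0,"dx": 8,"dy": -23.6,"dz": 50,"gripper": 0.2},
    {"rx": 0,"ry": 0,"rz": 0,"dx": 8,"dy": -23.6,"dz": 50,"gripper": 0.2},
    {"rx": 0,"ry": 0,"rz": 0,"dx": 8,"dy": -23.6,"dz": 50,"gripper": 0.2},
    {"rx": 0,"ry": 0,"rz": 0,"dx": 0,"dy": 0,"dz": 45,"gripper": 0.2},
    {"rx": 0,"ry": -10,"rz": -1.9,"dx": 0,"dy": 0,"dz": 0,"gripper": 0.2},
    {"rx": 0,"ry": 0,"rz": 0,"dx": 0,"dy": 0,"dz": 0,"gripper": 0.2}
  ]
}}

```text
clock: 2.88
tcp_pos: [0.4255, -0.089, 0.1637]
orientation: [-3.127, -0.058, 0.277]
contact_force: [-0.8, -0.3, -0.7]
grip_width: 0.0516
gripper_force: 0.0
```

```bash
python3 - <<'E'
from h import *
print(delta((.424,-.0895,.110),pitch(-88,-10)))
np.save("w3.npy",dict(cam("wrist")),allow_pickle=True)
im=r.grab_frame("wrist"); cv2.imwrite("pics/w3.png",im); cv2.imwrite("pics/w3b.png",cv2.resize(im,(784,588)))
E
```

```text
(array([ 8. ,  0.8, 53.2]), array([-0.3,  0.1,  0.1]))
```

View pics/w3b.png

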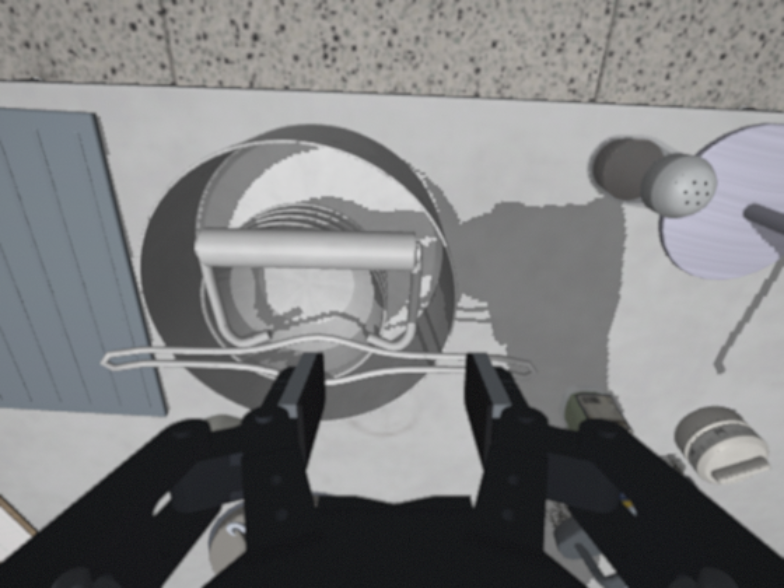

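```bash
python3 - <<'E'
from h import *
c=np.load("w3.npy",allow_pickle=True).item(); f=1.4
c1=np.load("w1.npy",allow_pickle=True).item()
for z in (.09,.1,.11):
  a,b=onz(c,np.array((197,247))/f,z),onz(c,np.array((418,250))/f,z); l,m=onz(c,np.array((103,361))/f,z-.004),onz(c,np.array((536,368))/f,z-.004)
  print(z,np.linalg.norm(a-b),(a+b)/2,(b-a)[:2],np.linalg.norm(l-m),(l+m)/2,(m-l)[:2])
for n,u,v in [("tL",(197,247),(214,196)),("tR",(418,250),(336,195)),("cL",(103,361),(155,275)),("cR",(536,368),(427,265))]: print(n,*tri(c,np.array(u)/f,c1,np.array(v)/f))
print(proj(c,[(.442,-.044,.095),(.42,-.0895,.09)])*f)
E
```

```text
0.09 0.12083244597375326 [ 0.4406 -0.0404  0.09  ] [ 0.0028 -0.1208] 0.2796622427143142 [ 0.35895 -0.0424   0.086  ] [ 0.0059 -0.2796]
0.1 0.11523163628101442 [ 0.44465 -0.0425   0.1    ] [ 0.0027 -0.1152] 0.2668608813595579 [ 0.36665 -0.0444   0.096  ] [ 0.0057 -0.2668]
0.11 0.10963083507845774 [ 0.4487 -0.0446  0.11  ] [ 0.0026 -0.1096] 0.2541595168393267 [ 0.37435 -0.04635  0.106  ] [ 0.0055 -0.2541]
tL [0.4421 0.016  0.0971] 0.0009
tR [ 0.4416 -0.1017  0.0879] 0.0017
cL [0.3615 0.0901 0.0932] 0.0022
cR [ 0.3654 -0.1888  0.0843] 0.0149
[[312.06 249.62]
 [395.78 285.32]]
```

Request:
{"name": "step_arm", "arguments": {
  "moves": [
    {"rx": 0,"ry": 0,"rz": 0,"dx": 8,"dy": 0,"dz": 25,"gripper": 0.2},
    {"rx": 0,"ry": 0,"rz": 0,"dx": 0,"dy": 0,"dz": 20,"gripper": 0.2},
    {"rx": 0,"ry": 0,"rz": 0,"dx": 0,"dy": 0,"dz": 8,"gripper": 0.2},
    {"rx": 0,"ry": 0,"rz": 0,"dx": 0,"dy": 0,"dz": 0,"gripper": 0.2},
    {"rx": 0,"ry": 0,"rz": 0,"dx": 0,"dy": 0,"dz": 0,"gripper": 0.2}
  ]
}}

```text
clock: 3.55
tcp_pos: [0.4234, -0.0897, 0.1123]
orientation: [3.129, 0.052, -0.271]
contact_force: [0.1, 0.2, -0.3]
grip_width: 0.0515
gripper_force: 0.0
```

Request:
{"name": "step_arm", "arguments": {
  "grip_force": 40,
  "moves": [
    {"rx": 0,"ry": 0,"rz": 0,"dx": 0,"dy": 0,"dz": 3,"gripper": 0.2},
    {"rx": 0,"ry": 0,"rz": 0,"dx": 0,"dy": 0,"dz": 0,"gripper": -0.5},
    {"rx": 0,"ry": 0,"rz": 0,"dx": 0,"dy": 0,"dz": 0,"gripper": -0.5},
    {"rx": 0,"ry": 0,"rz": 0,"dx": 0,"dy": 0,"dz": 0,"gripper": -0.5},
    {"rx": 0,"ry": 0,"rz": 0,"dx": 0,"dy": 0,"dz": 0,"gripper": -0.5},
    {"rx": 0,"ry": 0,"rz": 0,"dx": 0,"dy": 0,"dz": 0,"gripper": -0.5}
  ]
}}

```text
clock: 4.3
tcp_pos: [0.4222, -0.0895, 0.1084]
orientation: [-3.129, -0.051, 0.274]
contact_force: [-0.3, -0.7, 0.1]
grip_width: 0.0213
gripper_force: 0.0
```

```bash
python3 - <<'E'
from h import *
c=cam("wrist"); im=r.grab_frame("wrist"); cv2.imwrite("pics/w4.png",im); cv2.imwrite("pics/w4b.png",cv2.resize(im[120:330,150:430],(784,588),interpolation=cv2.INTER_CUBIC))
print((proj(c,[(.443,-.0425,.095),(.443,-.0985,.095)])-[150,120])*2.8)
E
```

```text
[[145.32 244.44]
 [416.08 252.56]]
```

View pics/w4b.png

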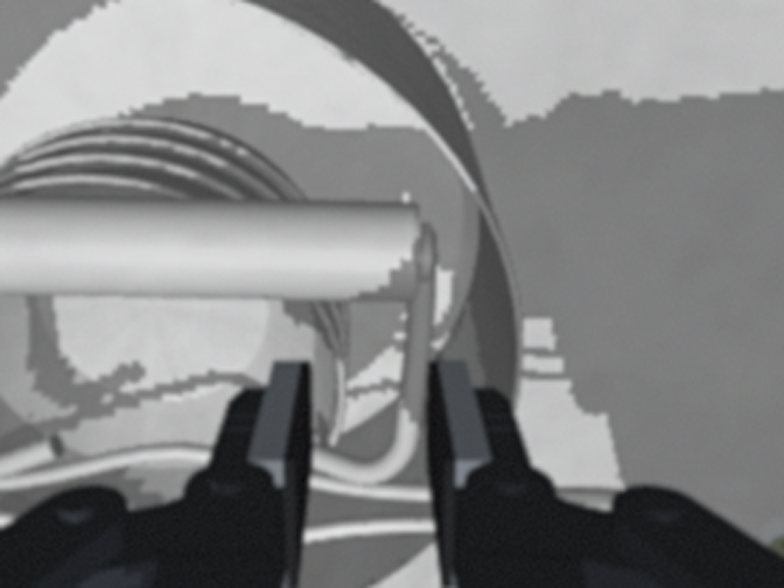

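Request:
{"name": "step_arm", "arguments": {
  "moves": [
    {"rx": 0,"ry": 0,"rz": 0,"dx": 0,"dy": 0,"dz": 0,"gripper": 0},
    {"rx": 0,"ry": 0,"rz": 0,"dx": 0,"dy": 0,"dz": 0,"gripper": 0},
    {"rx": 0,"ry": 0,"rz": 0,"dx": 0,"dy": 0,"dz": -40,"gripper": 0},
    {"rx": 0,"ry": 0,"rz": 0,"dx": 0,"dy": 0,"dz": -40,"gripper": 0},
    {"rx": 0,"ry": 10,"rz": 0,"dx": 0,"dy": 0,"dz": 0,"gripper": 0},
    {"rx": 0,"ry": 0,"rz": -10,"dx": 0,"dy": 0,"dz": 0,"gripper": 0},
    {"rx": 0,"ry": 0,"rz": -10,"dx": 0,"dy": 0,"dz": 0,"gripper": 0},
    {"rx": 0,"ry": 0,"rz": -10,"dx": 0,"dy": 0,"dz": 0,"gripper": 0},
    {"rx": 0,"ry": 0,"rz": -10,"dx": 0,"dy": 0,"dz": 0,"gripper": 0},
    {"rx": 0,"ry": 0,"rz": -10,"dx": 0,"dy": 0,"dz": 0,"gripper": 0},
    {"rx": 0,"ry": 0,"rz": -10,"dx": 0,"dy": 0,"dz": 0,"gripper": 0},
    {"rx": 0,"ry": 0,"rz": -10,"dx": 0,"dy": 0,"dz": 0,"gripper": 0},
    {"rx": 0,"ry": 0,"rz": -10,"dx": 0,"dy": 0,"dz": 0,"gripper": 0},
    {"rx": 0,"ry": 0,"rz": -7,"dx": 0,"dy": 0,"dz": 0,"gripper": 0},
    {"rx": 10,"ry": 0,"rz": 0,"dx": 0,"dy": 0,"dz": 0,"gripper": 0},
    {"rx": 0,"ry": 0,"rz": 0,"dx": 0,"dy": 0,"dz": 0,"gripper": 0}
  ]
}}

```text
clock: 6.35
tcp_pos: [0.4378, -0.0889, 0.1864]
orientation: [-2.146, -2.106, 0.18]
contact_force: [-0.3, 0.2, -0.3]
grip_width: 0.0425
gripper_force: 0.0
```

```bash
cat >> h.py <<'E'
def tilt(yaw,a): return down(yaw)@R.from_euler('x',a,degrees=True).as_matrix()
E
python3 - <<'E'
from h import *
print(delta((.445,-.0715,.107),tilt(1,10)),r.get_obs()["joints"].round(2),r.get_obs()["grip_width"])
E
```

```text
(array([17.2, 20.7, 77.1]), array([-0.1, -0.7, -2. ])) [ 0.58  0.3  -0.62  1.96  0.18  1.12 -0.14] 0.042527155716045394
```

Request:
{"name": "step_arm", "arguments": {
  "moves": [
    {"rx": 0,"ry": 0,"rz": -2,"dx": 17.2,"dy": 20.7,"dz": 20,"gripper": 0},
    {"rx": 0,"ry": 0,"rz": 0,"dx": 0,"dy": 0,"dz": 27,"gripper": 0},
    {"rx": 0,"ry": 0,"rz": 0,"dx": 0,"dy": 0,"dz": 15,"gripper": 0},
    {"rx": 0,"ry": 0,"rz": 0,"dx": 0,"dy": 0,"dz": 10,"gripper": 0},
    {"rx": 0,"ry": 0,"rz": 0,"dx": 0,"dy": 0,"dz": 5,"gripper": 0},
    {"rx": 0,"ry": 0,"rz": 0,"dx": 0,"dy": 0,"dz": 0,"gripper": 0}
  ]
}}

```text
clock: 7.1
tcp_pos: [0.4436, -0.0722, 0.1081]
orientation: [-2.111, -2.143, 0.177]
contact_force: [-0.1, 0.8, 0.7]
grip_width: 0.0426
gripper_force: 0.0
```

```bash
python3 - <<'E'
from h import *
print(delta((.445,-.0715,.107),tilt(1,10)),r.get_obs()["contact_force"].round(1))
E
```

```text
(array([0.6, 1.6, 0.8]), array([ 0. , -0.5, -0.1])) [-0.1  0.8  0.7]
```

Request:
{"name": "step_arm", "arguments": {
  "grip_force": 100,
  "moves": [
    {"rx": 0,"ry": 0,"rz": 0,"dx": 0,"dy": 0,"dz": 0,"gripper": -1},
    {"rx": 0,"ry": 0,"rz": 0,"dx": 0,"dy": 0,"dz": 0,"gripper": -1},
    {"rx": 0,"ry": 0,"rz": 0,"dx": 0,"dy": 0,"dz": 0,"gripper": -1},
    {"rx": 0,"ry": 0,"rz": 0,"dx": 0,"dy": 0,"dz": 0,"gripper": -1},
    {"rx": 0,"ry": 0,"rz": 0,"dx": 0,"dy": 0,"dz": 0,"gripper": -1}
  ]
}}

```text
clock: 7.72
tcp_pos: [0.4434, -0.072, 0.1079]
orientation: [-2.11, -2.143, 0.178]
contact_force: [-0.2, 0.0, -0.1]
grip_width: -0.0001
gripper_force: 0.0
```

```bash
python3 - <<'E'
from h import *
c=cam("wrist"); im=r.grab_frame("wrist"); s=r.grab_frame("scene")
a=cv2.resize(im,(400,300)); b=cv2.resize(s[200:320,220:380],(400,300),interpolation=cv2.INTER_CUBIC)
cc=cv2.resize(im[150:330,180:420],(800,300*2)[:2]) ; cc=cv2.resize(cc,(400,300))
t=cv2.resize(r.grab_frame("top")[165:265,250:383],(400,300),interpolation=cv2.INTER_CUBIC)
cv2.imwrite("pics/m1.png",np.vstack([np.hstack([a,b]),np.hstack([cc,t])]))
E
```

```text
(no output)
```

View pics/m1.png

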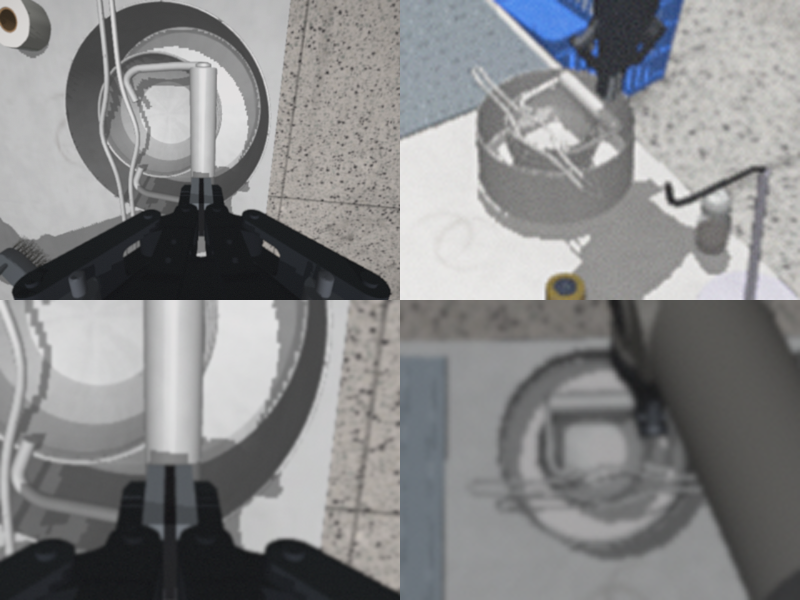

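```bash
python3 - <<'E'
from h import *
c=cam("wrist"); o,p,M=state()
for z in (.085,.095,.105): print(onz(c,(284,91),z), onz(c,(282,249),z))
print(proj(c,[p+M@[0,0,.022],p+M@[.011,0,.022],(.443,.0135,.095),(.443,-.0985,.095)]))
im=r.grab_frame("wrist"); g=im[80:260:8,282].mean(1); print(g.astype(int))
print(im[200,255:320].mean(1).astype(int), im[120,255:320].mean(1).astype(int))
E
```

```text
[0.4399 0.0162 0.085 ] [ 0.4403 -0.0804  0.085 ]
[0.4416 0.0154 0.095 ] [ 0.442  -0.0758  0.095 ]
[0.4433 0.0147 0.105 ] [ 0.4437 -0.0711  0.105 ]
[[280.8 237.5]
 [280.8 221.3]
 [286.6  94.9]
 [283.  281.8]]
[220 167 220 224 223 223 223 223 223 224 221 221 221 221 221 221 221 220
 218 218 212 102  26]
[175 174 175 173 171 172 170 170 169 169 161 141 132 143 155 164 173 178
 182 188 191 195 200 208 214 215 218 221 223 223 219 213 206 204 200 197
 194 190 186 182 177 172 165 154 140 128 153 204 222 220 219 220 220 218
 217 217 217 217 217 217 217 217 217 217 217] [148 143 142 142 139 137 137 137 138 135 126 128 141 154 162 168 174 181
 184 189 192 194 198 204 212 217 221 223 224 224 224 222 216 209 202 198
 195 191 186 183 179 176 171 164 159 148 136 128 164 215 225 223 223 223
 224 223 224 224 224 224 224 224 224 224 224]
```

```bash
python3 - <<'E'
from h import *
c=cam("wrist"); o,p,M=state()
for z in (0,.005,.01,.015,.022): print(z,proj(c,[p+M@[.011,0,z],p+M@[0,0,z],p+M@[-.011,0,z]])[:,1])
Mw=R.from_rotvec(c["rvec"]).as_matrix()
for z in (.085,.095,.105,.115):
  for u in ((284,120),(284,200)):
    P=onz(c,u,z); print(z,u,(Mw@P+c["tvec"])[2].round(4), end=' ')
print()
E
```

```text
0 [234.6 252.5 269.7]
0.005 [231.3 248.8 265.6]
0.01 [228.2 245.2 261.7]
0.015 [225.2 241.9 258. ]
0.022 [221.3 237.5 253.1]
0.085 (284, 120) 0.1738 0.085 (284, 200) 0.1874 0.095 (284, 120) 0.164 0.095 (284, 200) 0.1769 0.105 (284, 120) 0.1542 0.105 (284, 200) 0.1664 0.115 (284, 120) 0.1445 0.115 (284, 200) 0.1559
```

Request:
{"name": "step_arm", "arguments": {
  "grip_force": 60,
  "moves": [
    {"rx": 0,"ry": 0,"rz": 0,"dx": 0,"dy": 0,"dz": 0,"gripper": -0.1},
    {"rx": 0,"ry": 0,"rz": 0,"dx": 5,"dy": 0,"dz": 0,"gripper": -0.1},
    {"rx": 0,"ry": 0,"rz": 0,"dx": 0,"dy": 0,"dz": 0,"gripper": -0.1},
    {"rx": 0,"ry": 0,"rz": 0,"dx": 0,"dy": 1,"dz": 4,"gripper": -0.1},
    {"rx": 0,"ry": 0,"rz": 0,"dx": 0,"dy": 0,"dz": 4,"gripper": -0.1},
    {"rx": 0,"ry": 0,"rz": 0,"dx": 0,"dy": 0,"dz": 3,"gripper": -0.1},
    {"rx": 0,"ry": 0,"rz": 0,"dx": 0,"dy": 0,"dz": 0,"gripper": -0.1}
  ]
}}

```text
clock: 8.8
tcp_pos: [0.4421, -0.067, 0.0966]
orientation: [-2.11, -2.143, 0.178]
contact_force: [-0.1, -0.2, 0.2]
grip_width: 0.0385
gripper_force: 0.0
```

Request:
{"name": "step_arm", "arguments": {
  "moves": [
    {"rx": 0,"ry": 0,"rz": 0,"dx": 0,"dy": 0,"dz": 0,"gripper": -1},
    {"rx": 0,"ry": 0,"rz": 0,"dx": 0,"dy": 0,"dz": 0,"gripper": -1},
    {"rx": 0,"ry": 0,"rz": 0,"dx": 0,"dy": 0,"dz": 0,"gripper": -1},
    {"rx": 0,"ry": 0,"rz": 0,"dx": 0,"dy": 0,"dz": 0,"gripper": -1}
  ]
}}

```text
clock: 9.3
tcp_pos: [0.4425, -0.0669, 0.097]
orientation: [-2.11, -2.143, 0.178]
contact_force: [0.2, 0.6, 0.1]
grip_width: 0.0
gripper_force: 0.0
```

```bash
python3 - <<'E'
from h import *
o,p,M=state()
s=r.grab_frame("scene"); cs=cam("scene"); w=r.grab_frame("wrist")
q=proj(cs,[p,p+M@[0,0,.022],(.443,-.0425,.095),(.443,-.0985,.095),(.443,.0135,.095),(.443,-.0985,.065),(.443,.0135,.065)])
x0,y0=265,205; k=6
b=cv2.resize(s[y0:y0+90,x0:x0+75],None,fx=k,fy=k,interpolation=cv2.INTER_CUBIC)
for i,u in enumerate(q): cv2.circle(b,tuple(int(v) for v in (u-[x0,y0]+.5)*k),3,[(0,0,255),(0,255,0),(255,0,0),(255,0,0),(255,0,0),(255,0,255),(255,0,255)][i],-1)
cv2.imwrite("pics/m2.png",b); print(b.shape)
E
```

```text
(540, 450, 3)
```

View pics/m2.png

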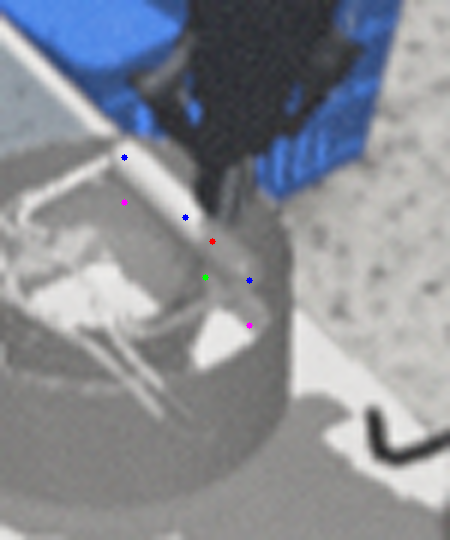

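Request:
{"name": "step_arm", "arguments": {
  "moves": [
    {"rx": 0,"ry": 0,"rz": 0,"dx": 0,"dy": 0,"dz": -10,"gripper": -0.1},
    {"rx": 0,"ry": 0,"rz": 0,"dx": 0,"dy": 0,"dz": 0,"gripper": -0.1},
    {"rx": 0,"ry": 0,"rz": 0,"dx": 0,"dy": 0,"dz": 0,"gripper": -0.1},
    {"rx": 0,"ry": 0,"rz": 0,"dx": 0,"dy": 0,"dz": 10,"gripper": -0.1},
    {"rx": 0,"ry": 0,"rz": 0,"dx": 0,"dy": 0,"dz": 6,"gripper": -0.1},
    {"rx": 0,"ry": 0,"rz": 0,"dx": 0,"dy": 0,"dz": 6,"gripper": -0.1},
    {"rx": 0,"ry": 0,"rz": 0,"dx": 0,"dy": 0,"dz": 5,"gripper": -0.1},
    {"rx": 0,"ry": 0,"rz": 0,"dx": 0,"dy": 0,"dz": 5,"gripper": -0.1},
    {"rx": 0,"ry": 0,"rz": 0,"dx": 0,"dy": 0,"dz": 0,"gripper": -0.1}
  ]
}}

```text
clock: 10.52
tcp_pos: [0.4383, -0.0667, 0.0749]
orientation: [-2.11, -2.143, 0.178]
contact_force: [0.8, -0.1, -0.9]
grip_width: 0.0388
gripper_force: 0.0
```

Request:
{"name": "step_arm", "arguments": {
  "moves": [
    {"rx": 0,"ry": 0,"rz": 0,"dx": 0,"dy": 0,"dz": 0,"gripper": -1},
    {"rx": 0,"ry": 0,"rz": 0,"dx": 0,"dy": 0,"dz": 0,"gripper": -1},
    {"rx": 0,"ry": 0,"rz": 0,"dx": 0,"dy": 0,"dz": 0,"gripper": -1},
    {"rx": 0,"ry": 0,"rz": 0,"dx": 0,"dy": 0,"dz": 0,"gripper": -1}
  ]
}}

```text
clock: 11.02
tcp_pos: [0.4388, -0.0668, 0.0754]
orientation: [-2.11, -2.143, 0.178]
contact_force: [0.1, 0.6, 1.9]
grip_width: 0.018
gripper_force: 58.8
```

Request:
{"name": "step_arm", "arguments": {
  "grip_force": 90,
  "moves": [
    {"rx": 0,"ry": 0,"rz": 0,"dx": 0,"dy": 0,"dz": 0,"gripper": -0.2},
    {"rx": 0,"ry": 0,"rz": 0,"dx": 0,"dy": 0,"dz": 0,"gripper": -0.2},
    {"rx": 0,"ry": 0,"rz": 0,"dx": 0,"dy": 0,"dz": 6,"gripper": -0.2},
    {"rx": 0,"ry": 0,"rz": 0,"dx": 0,"dy": 0,"dz": 5,"gripper": -0.2},
    {"rx": 0,"ry": 0,"rz": 0,"dx": 0,"dy": 0,"dz": 0,"gripper": -0.2},
    {"rx": 0,"ry": 0,"rz": 0,"dx": 0,"dy": 0,"dz": 0,"gripper": -1},
    {"rx": 0,"ry": 0,"rz": 0,"dx": 0,"dy": 0,"dz": 0,"gripper": -1},
    {"rx": 0,"ry": 0,"rz": 0,"dx": 0,"dy": 0,"dz": 0,"gripper": -1}
  ]
}}

```text
clock: 12.02
tcp_pos: [0.4369, -0.0665, 0.0646]
orientation: [-2.11, -2.143, 0.177]
contact_force: [-1.1, 0.6, 2.0]
grip_width: 0.0183
gripper_force: 88.0
```

```bash
cat >> h.py <<'E'
def hookT(mid,T,yaw=-5):
    G=tilt(yaw,-T); return np.array(mid)-G[:,0]*.024+G[:,2]*.031, G
E
python3 - <<'E'
from h import *
o,p,M=state()
print((M.T@[0,0,.05]*1000).round(1), (M.T@[-.105,-.23,0]*1000).round(1))
for T in (40,50,60):
    P,G=hookT((.30,-.327,.29),T); print(T,P.round(3),delta(P,G))
E
```

```text
[  0.5  -8.7 -49.2] [-228.4 -107.1   16.7]
40 [ 0.318 -0.353  0.266] (array([-282.5, -156.8, -179.8]), array([-50. ,  -2.1,   5.7]))
50 [ 0.322 -0.353  0.27 ] (array([-282.9, -153.7, -184.2]), array([-59.9,  -2.6,   5.6]))
60 [ 0.325 -0.353  0.274] (array([-283.1, -151.5, -189.1]), array([-69.9,  -3.1,   5.4]))
```

Request:
{"name": "step_arm", "arguments": {
  "moves": [
    {"rx": 0,"ry": 0,"rz": 0,"dx": 0,"dy": 5,"dz": -30,"gripper": -1},
    {"rx": 0,"ry": 0,"rz": 0,"dx": 0,"dy": 9,"dz": -49,"gripper": -1},
    {"rx": 0,"ry": 0,"rz": 0,"dx": 0,"dy": 9,"dz": -49,"gripper": -1},
    {"rx": 0,"ry": 0,"rz": 0,"dx": 0,"dy": 9,"dz": -49,"gripper": -1},
    {"rx": 0,"ry": 0,"rz": 0,"dx": 0,"dy": 9,"dz": -49,"gripper": -1},
    {"rx": 0,"ry": 0,"rz": 0,"dx": 0,"dy": 0,"dz": 0,"gripper": -1}
  ]
}}

```text
clock: 12.78
tcp_pos: [0.5194, -0.0674, 0.2831]
orientation: [-2.115, -2.147, 0.171]
contact_force: [-0.1, -0.1, -2.5]
grip_width: 0.0181
gripper_force: 88.3
```

Request:
{"name": "step_arm", "arguments": {
  "moves": [
    {"rx": -10,"ry": 0,"rz": 1,"dx": 0,"dy": 0,"dz": 0,"gripper": -1},
    {"rx": -10,"ry": 0,"rz": 1,"dx": 0,"dy": 0,"dz": 0,"gripper": -1},
    {"rx": -10,"ry": 0,"rz": 1,"dx": 0,"dy": 0,"dz": 0,"gripper": -1},
    {"rx": -10,"ry": 0,"rz": 1,"dx": 0,"dy": 0,"dz": 0,"gripper": -1},
    {"rx": -10,"ry": 0,"rz": 1,"dx": 0,"dy": 0,"dz": 0,"gripper": -1},
    {"rx": -10,"ry": 0,"rz": 1,"dx": 0,"dy": 0,"dz": 0,"gripper": -1},
    {"rx": 0,"ry": 0,"rz": 0,"dx": 0,"dy": 0,"dz": 0,"gripper": -1}
  ]
}}

```text
clock: 13.65
tcp_pos: [0.509, -0.0602, 0.2816]
orientation: [1.872, 1.737, 0.718]
contact_force: [-0.6, -0.4, -1.0]
grip_width: 0.0178
gripper_force: 88.4
```

```bash
python3 - <<'E'
from h import *
P,G=hookT((.29,-.327,.30),50); print(P.round(3),delta(P,G))
o,p,M=state(); print(p, o["joints"].round(2)); print((M.T@np.diag([50,50,50])).round(1))
E
```

```text
[ 0.312 -0.353  0.28 ] (array([-302.8, -125.7, -131.2]), array([-8.3, -3.4, -0.8]))
[ 0.50896844 -0.06018691  0.28163176] [ 0.67 -0.16 -0.59  2.36 -0.63  0.22  0.55]
[[  2.7  49.9   2.6]
 [ 37.2  -3.8  33.3]
 [ 33.4   0.1 -37.3]]
```

```bash
python3 - <<'E'
from h import *
o,p,M=state()
P,G=hookT((.363,-.331,.35),42); print(P.round(3),delta(P,G)); d=P-p; print(d.round(3))
print((M.T@[0,0,d[2]]*1000).round(1),(M.T@[d[0],d[1],0]*1000).round(1))
E
```

```text
[ 0.382 -0.357  0.327] (array([-300.3,  -42.2, -119.4]), array([-0.3, -3.5, -0.6]))
[-0.127 -0.297  0.045]
[  2.3  30.1 -33.8] [-302.6  -72.3  -85.6]
```

Request:
{"name": "step_arm", "arguments": {
  "moves": [
    {"rx": 0,"ry": 0,"rz": 0,"dx": 2.3,"dy": 30.1,"dz": -33.8,"gripper": -1},
    {"rx": 0,"ry": 0,"rz": 0,"dx": -50.4,"dy": 0,"dz": 0,"gripper": -1},
    {"rx": 0,"ry": 0,"rz": 0,"dx": -50.4,"dy": 0,"dz": 0,"gripper": -1},
    {"rx": 0,"ry": 0,"rz": 0,"dx": -50.4,"dy": 0,"dz": 0,"gripper": -1},
    {"rx": 0,"ry": 0,"rz": 0,"dx": -50.4,"dy": 0,"dz": 0,"gripper": -1},
    {"rx": 0,"ry": 0,"rz": 0,"dx": -50.4,"dy": 0,"dz": 0,"gripper": -1},
    {"rx": 0,"ry": 0,"rz": 0,"dx": -50.4,"dy": 0,"dz": 0,"gripper": -1},
    {"rx": 0,"ry": -3,"rz": 0,"dx": 0,"dy": 0,"dz": 0,"gripper": -1},
    {"rx": 0,"ry": 0,"rz": 0,"dx": 0,"dy": -25,"dz": -28,"gripper": -1},
    {"rx": 0,"ry": 0,"rz": 0,"dx": 0,"dy": -25,"dz": -28,"gripper": -1},
    {"rx": 0,"ry": 0,"rz": 0,"dx": 0,"dy": -22,"dz": -28,"gripper": -1},
    {"rx": 0,"ry": 0,"rz": 0,"dx": 0,"dy": 0,"dz": 0,"gripper": -1}
  ]
}}

```text
clock: 15.15
tcp_pos: [0.3828, -0.3536, 0.3268]
orientation: [1.877, 1.702, 0.66]
contact_force: [0.2, -1.0, -1.4]
grip_width: 0.0178
gripper_force: 88.6
```

```bash
python3 - <<'E'
from h import *
o,p,M=state(); print(p,o["joints"].round(2),"tubemid est",(p+M@[.024,0,-.031]).round(4),"toolz",M[:,2].round(3))
P,G=hookT((.363,-.331,.35),42); print(P.round(3),delta(P,G))
c=cam("wrist"); cs=cam("scene"); ct=cam("top")
w=r.grab_frame("wrist"); s=r.grab_frame("scene"); t=r.grab_frame("top")
np.save("w5.npy",dict(c),allow_pickle=True); cv2.imwrite("pics/w5.png",w); cv2.imwrite("pics/s5.png",s); cv2.imwrite("pics/t5.png",t)
a=cv2.resize(w,(400,300)); b=cv2.resize(s[170:320,280:480],(400,300),interpolation=cv2.INTER_CUBIC); d=cv2.resize(t[150:270,370:530],(400,300),interpolation=cv2.INTER_CUBIC)
cv2.imwrite("pics/m3.png",np.vstack([np.hstack([a,b]),np.hstack([d,d*0])]))
E
```

```text
[ 0.38279711 -0.35364204  0.32677513] [ 0.84 -0.08  0.12  2.19 -0.87  0.72  1.45] tubemid est [ 0.3645 -0.3281  0.3503] toolz [ 0.662 -0.052 -0.748]
[ 0.382 -0.357  0.327] (array([-3.2, -0.5, -0.8]), array([-0.4, -0.3, -0.7]))
```

View pics/m3.png

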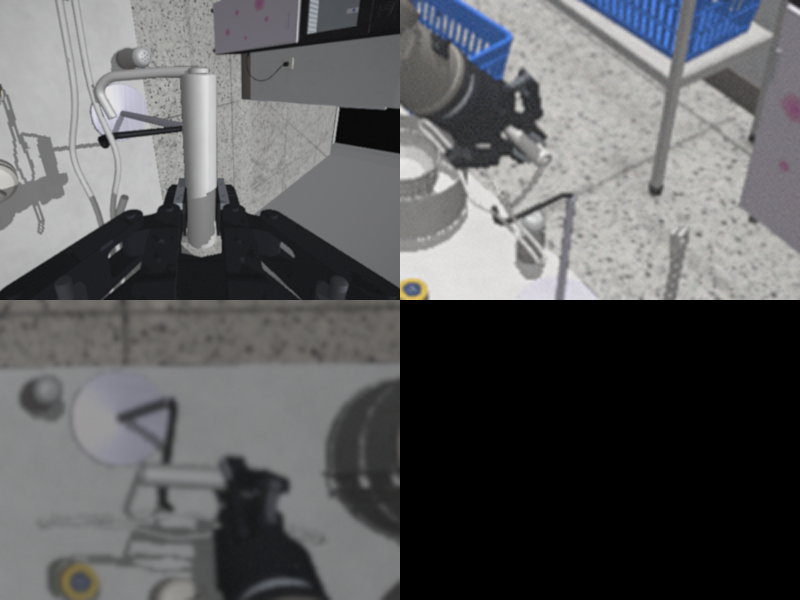

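```bash
python3 - <<'E'
from h import *
o,p,M=state(); c=np.load("w5.npy",allow_pickle=True).item(); t=cam("top")
m=p+M@[.024,0,-.031]; hx=M[:,0]
k=560/400
print("end proj",proj(c,[m+hx*.056,m-hx*.056]),"seen",np.array((200,70))*k, np.array((203,243))*k)
print("tip",proj(c,[(.342,-.327,.248),(.450,-.3385,.224),(.362,-.3315,.218)]),"seen",np.array((103,141))*k)
print("top end",proj(t,[m+hx*.056,m]),"seen",(370+133/2.5,150+173/2.5))
E
```

```text
end proj [[287.2  98.7]
 [286.7 331.9]] seen [280.  98.] [284.2 340.2]
tip [[151.1 201.4]
 [260.9 176.5]
 [164.8 192.2]] seen [144.2 197.4]
top end [[426.2 218.9]
 [451.2 220.8]] seen (423.2, 219.2)
```

```bash
python3 - <<'E'
from h import *
o,p,M=state(); print((M.T@[0,0,-.05]*1000).round(1))
E
```

```text
[ -0.7 -33.3  37.3]
```

Request:
{"name": "step_arm", "arguments": {
  "moves": [
    {"rx": 0,"ry": 0,"rz": 0,"dx": -4,"dy": -20,"dz": 22.4,"gripper": -1},
    {"rx": 0,"ry": 0,"rz": 0,"dx": 0,"dy": -20,"dz": 22.4,"gripper": -1},
    {"rx": 0,"ry": 0,"rz": 0,"dx": 0,"dy": -13.3,"dz": 15,"gripper": -1},
    {"rx": 0,"ry": 0,"rz": 0,"dx": 0,"dy": 0,"dz": 0,"gripper": -1},
    {"rx": 0,"ry": 0,"rz": 0,"dx": 0,"dy": 0,"dz": 0,"gripper": -1}
  ]
}}

```text
clock: 15.92
tcp_pos: [0.3864, -0.3552, 0.248]
orientation: [1.87, 1.705, 0.666]
contact_force: [0.3, 0.8, -1.6]
grip_width: 0.0181
gripper_force: 88.3
```

```bash
python3 - <<'E'
from h import *
o,p,M=state(); print(o["joints"].round(2),"tubemid est",(p+M@[.024,0,-.031]).round(4),"toolz",M[:,2].round(3))
c=cam("wrist"); w=r.grab_frame("wrist"); s=r.grab_frame("scene")
np.save("w6.npy",dict(c),allow_pickle=True); cv2.imwrite("pics/w6.png",w)
a=cv2.resize(w[30:360,60:500],(440,330)); b=cv2.resize(s[190:300,300:420],(360,330),interpolation=cv2.INTER_CUBIC)
cv2.imwrite("pics/m4.png",np.hstack([a,b]))
print(proj(c,[(.342,-.327,.248),(.450,-.3385,.224),(.362,-.3315,.218)])-[60,30])
E
```

```text
[ 0.83  0.04  0.14  2.29 -1.13  0.62  1.77] tubemid est [ 0.3678 -0.3298  0.2714] toolz [ 0.666 -0.049 -0.745]
[[144.1 203.6]
 [262.3 160.3]
 [151.5 184.8]]
```

View pics/m4.png

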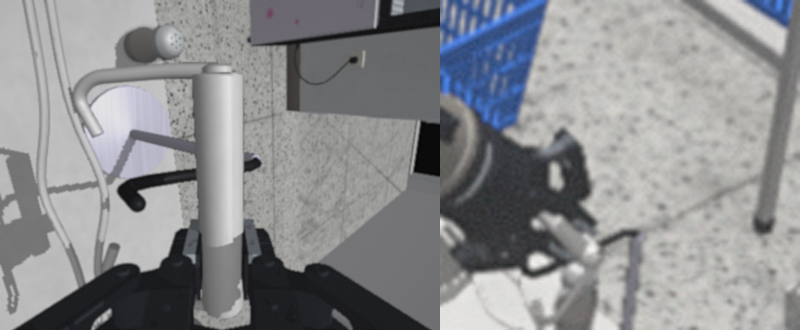

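Request:
{"name": "step_arm", "arguments": {
  "moves": [
    {"rx": 0,"ry": 0,"rz": 0,"dx": 0,"dy": -5.2,"dz": -4.7,"gripper": -1},
    {"rx": 0,"ry": 0,"rz": 0,"dx": 0,"dy": -6.7,"dz": 7.5,"gripper": -1},
    {"rx": 0,"ry": 0,"rz": 0,"dx": 0,"dy": -6.7,"dz": 7.5,"gripper": -1},
    {"rx": 0,"ry": 0,"rz": 0,"dx": 0,"dy": -4,"dz": 4.5,"gripper": -1},
    {"rx": 0,"ry": 0,"rz": 0,"dx": 0,"dy": 0,"dz": 0,"gripper": -1},
    {"rx": -7.5,"ry": 0,"rz": 0,"dx": 0,"dy": 4,"dz": 0,"gripper": -1},
    {"rx": -7.5,"ry": 0,"rz": 0,"dx": 0,"dy": 4,"dz": 0,"gripper": -1},
    {"rx": 0,"ry": 0,"rz": 0,"dx": 0,"dy": 0,"dz": 0,"gripper": -1},
    {"rx": 0,"ry": 0,"rz": 0,"dx": 0,"dy": 0,"dz": 0,"gripper": -1}
  ]
}}

```text
clock: 17.15
tcp_pos: [0.3763, -0.3561, 0.2046]
orientation: [1.856, 1.694, 0.688]
contact_force: [-0.8, 0.7, 12.4]
grip_width: 0.0178
gripper_force: 91.3
```

```bash
python3 - <<'E'
from h import *
o,p,M=state(); print(o["joints"].round(2),"tubemid est",(p+M@[.024,0,-.031]).round(4),"toolz",M[:,2].round(3)); print((M.T@np.diag([5,5,-5])).round(1),o["contact_force"].round(1))
E
```

```text
[ 1.26  0.14 -0.28  2.32 -1.28  0.57  2.  ] tubemid est [ 0.3572 -0.3308  0.2277] toolz [ 0.682 -0.044 -0.73 ]
[[ 0.4  5.  -0.1]
 [ 3.6 -0.4 -3.4]
 [ 3.4 -0.2  3.6]] [-0.8  0.7 12.4]
```

Request:
{"name": "step_arm", "arguments": {
  "moves": [
    {"rx": 0,"ry": 0,"rz": 0,"dx": 0,"dy": 2,"dz": 0,"gripper": -1},
    {"rx": 0,"ry": 0,"rz": 0,"dx": 0,"dy": 0,"dz": 0,"gripper": -1},
    {"rx": 0,"ry": 0,"rz": 0,"dx": 0,"dy": 0,"dz": 0,"gripper": -0.5},
    {"rx": 0,"ry": 0,"rz": 0,"dx": 0,"dy": 0,"dz": 0,"gripper": -0.3},
    {"rx": 0,"ry": 0,"rz": 0,"dx": 0,"dy": 0,"dz": 0,"gripper": -0.1},
    {"rx": 0,"ry": 0,"rz": 0,"dx": 0,"dy": 0,"dz": 0,"gripper": -0.1},
    {"rx": 0,"ry": 0,"rz": 0,"dx": 0,"dy": 0,"dz": 0,"gripper": -0.1},
    {"rx": 0,"ry": 0,"rz": 0,"dx": 0,"dy": 0,"dz": 0,"gripper": -0.1}
  ]
}}

```text
clock: 18.15
tcp_pos: [0.3759, -0.3535, 0.202]
orientation: [1.861, 1.7, 0.687]
contact_force: [-0.4, -0.6, -0.0]
grip_width: 0.0385
gripper_force: 0.0
```

```bash
python3 - <<'E'
from h import *
c=cam("wrist"); w=r.grab_frame("wrist"); s=r.grab_frame("scene"); t=r.grab_frame("top")
a=cv2.resize(w[30:360,60:500],(440,330)); b=cv2.resize(s[190:300,300:420],(360,330),interpolation=cv2.INTER_CUBIC)
d=cv2.resize(t[165:265,385:485],(270,270),interpolation=cv2.INTER_CUBIC)
z=np.zeros((270,530,3),np.uint8)
cv2.imwrite("pics/m5.png",np.vstack([np.hstack([a,b]),np.hstack([d,z])]))
print(r.get_obs()["contact_force"].round(1))
E
```

```text
[0.  0.3 0.7]
```

View pics/m5.png

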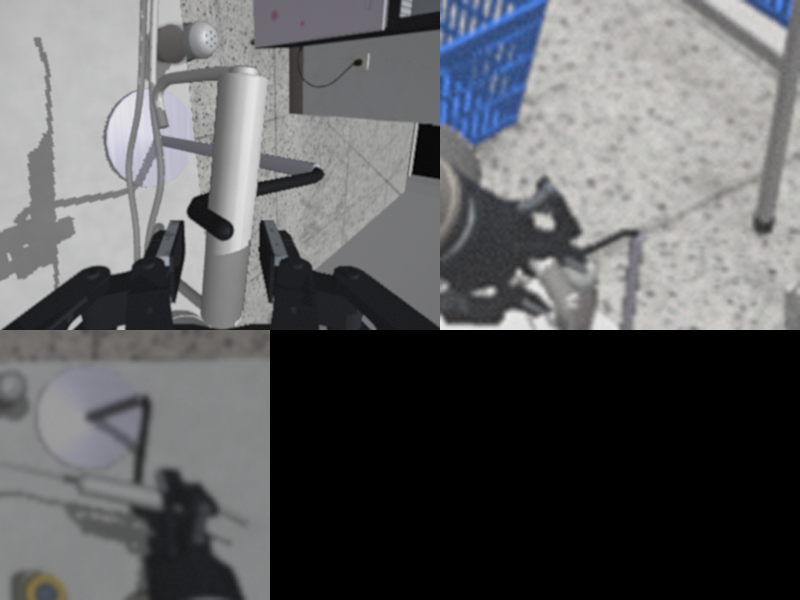

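Request:
{"name": "step_arm", "arguments": {
  "moves": [
    {"rx": 0,"ry": 0,"rz": 0,"dx": 0,"dy": 0,"dz": -10,"gripper": -0.1},
    {"rx": 0,"ry": 0,"rz": 0,"dx": 0,"dy": 0,"dz": -15,"gripper": -0.1},
    {"rx": 0,"ry": 0,"rz": 0,"dx": 0,"dy": 0,"dz": -20,"gripper": -0.1},
    {"rx": 0,"ry": 0,"rz": 0,"dx": 0,"dy": 0,"dz": -30,"gripper": -0.1},
    {"rx": 0,"ry": 0,"rz": 0,"dx": 0,"dy": 0,"dz": -30,"gripper": -0.1}
  ]
}}

```text
clock: 18.92
tcp_pos: [0.3036, -0.349, 0.2801]
orientation: [1.861, 1.7, 0.686]
contact_force: [0.7, -0.7, -0.1]
grip_width: 0.0382
gripper_force: 0.0
```

```bash
python3 - <<'E'
from h import *
o,p,M=state(); print(p,o["contact_force"].round(1),o["joints"].round(2)); print(delta((.37,-.24,.40)),(M.T@[0,.2,.05]*1000).round(1))
E
```

```text
[ 0.30361251 -0.34902472  0.28014223] [ 0.7 -0.7 -0.1] [ 1.35 -0.05 -0.17  2.3  -1.01  0.81  1.79]
(array([116.5, 121.7, -47.5]), None) [200.3  19.1 -44.9]
```

Request:
{"name": "step_arm", "arguments": {
  "moves": [
    {"rx": 0,"ry": 0,"rz": 0,"dx": 0,"dy": 30,"dz": -30,"gripper": 0},
    {"rx": 0,"ry": 0,"rz": 0,"dx": 40,"dy": 20,"dz": -20,"gripper": 0},
    {"rx": 10.5,"ry": 0,"rz": 0,"dx": 55,"dy": 0,"dz": 0,"gripper": 0},
    {"rx": 10.5,"ry": 0,"rz": 0,"dx": 55,"dy": 0,"dz": 0,"gripper": 0},
    {"rx": 10.5,"ry": 0,"rz": 0,"dx": 55,"dy": 0,"dz": 0,"gripper": 0},
    {"rx": 10.5,"ry": 0,"rz": 0,"dx": 55,"dy": 0,"dz": 0,"gripper": 0},
    {"rx": 0,"ry": 0,"rz": 0,"dx": 0,"dy": 0,"dz": 0,"gripper": 0}
  ]
}}

```text
clock: 19.8
tcp_pos: [0.3308, -0.1142, 0.3566]
orientation: [2.239, 2.112, 0.165]
contact_force: [-0.6, 0.0, -0.7]
grip_width: 0.0425
gripper_force: 0.0
```

```bash
python3 - <<'E'
from h import *
o,p,M=state(); print(p); print(delta((.42,-.04,.22),tilt(0,0)))
E
```

```text
[ 0.3307703  -0.11419523  0.35664657]
(array([ 74. ,  68.1, 148.5]), array([ 6.8, -1.9, -3.3]))
```

Request:
{"name": "step_arm", "arguments": {
  "moves": [
    {"rx": 0,"ry": 0,"rz": 0,"dx": 25,"dy": 23,"dz": 45,"gripper": 0},
    {"rx": 0,"ry": 0,"rz": 0,"dx": 25,"dy": 23,"dz": 45,"gripper": 0},
    {"rx": 0,"ry": 0,"rz": 0,"dx": 24,"dy": 22,"dz": 45,"gripper": 0},
    {"rx": 6.8,"ry": -1.9,"rz": -3.3,"dx": 0,"dy": 0,"dz": 0,"gripper": 0},
    {"rx": 0,"ry": 0,"rz": 0,"dx": 0,"dy": 0,"dz": 0,"gripper": 0},
    {"rx": 0,"ry": 0,"rz": 0,"dx": 0,"dy": 0,"dz": 0,"gripper": 0}
  ]
}}

```text
clock: 20.55
tcp_pos: [0.416, -0.0465, 0.2322]
orientation: [-2.236, -2.203, -0.006]
contact_force: [-0.5, 0.4, 0.0]
grip_width: 0.0428
gripper_force: 0.0
```

```bash
python3 - <<'E'
from h import *
o,p,M=state(); print(p,M[:,2].round(3))
c=cam("wrist"); w=r.grab_frame("wrist"); cv2.imwrite("pics/w7.png",w); np.save("w7.npy",dict(c),allow_pickle=True)
g=cv2.cvtColor(w,cv2.COLOR_BGR2GRAY)
for z,rad in [(.0854,.056),(.073,.056),(.083,.0925)]:
  # expected image center & radius for hough
  u=proj(c,[(.40,-.038,z),(.40+rad,-.038,z),(.40,-.038-rad,z),(.40,-.038+rad,z)]); print(z,u)
h=cv2.HoughCircles(cv2.medianBlur(g,3),cv2.HOUGH_GRADIENT,1,3,param1=120,param2=30,minRadius=40,maxRadius=120)
for x in (h[0][:14] if h is not None else []): print(x, onz(c,x[:2],.0854)[:2])
E
```

```text
[ 0.41595994 -0.04649284  0.23224795] [ 0.001  0.005 -1.   ]
0.0854 [[265.4 183.3]
 [319.9 182.6]
 [267.  234. ]
 [263.7 127.1]]
0.073 [[266.  180.9]
 [318.4 180.1]
 [267.5 229.9]
 [264.4 126.7]]
0.083 [[265.5 182.9]
 [354.8 181.6]
 [268.  263.4]
 [262.6  87.4]]
[265.5 169.5  90.5] [ 0.4005 -0.0237]
[268.5 159.5  74. ] [ 0.4038 -0.0136]
[266.5 166.5  91.9] [ 0.4016 -0.0206]
[268.5 169.5  88.3] [ 0.4036 -0.0237]
[269.5 156.5  76.5] [ 0.4049 -0.0106]
[257.5 178.5  74.3] [ 0.3921 -0.0328]
[266.5 156.5  70.4] [ 0.4019 -0.0106]
[268.5 163.5  72.1] [ 0.4037 -0.0176]
[265.5 159.5  71.1] [ 0.4008 -0.0135]
[274.5 162.5  79.8] [ 0.4098 -0.0167]
[262.5 170.5  52.6] [ 0.3974 -0.0246]
[258.5 164.5  61.9] [ 0.3936 -0.0185]
[254.5 177.5  76.3] [ 0.389  -0.0317]
[274.5 171.5  81.9] [ 0.4096 -0.0258]
```

View pics/w7.png

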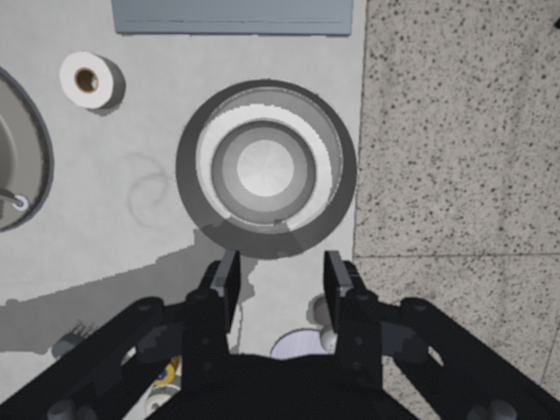

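```bash
python3 - <<'E'
from h import *
c=np.load("w7.npy",allow_pickle=True).item(); g=cv2.cvtColor(cv2.imread("pics/w7.png"),cv2.COLOR_BGR2GRAY)
def radial(g,cx,cy,r0,r1,n=72):
    th=np.linspace(0,2*np.pi,n,False); rr=np.arange(r0,r1,.5)
    mx=(cx+np.outer(np.cos(th),rr)).astype(np.float32); my=(cy+np.outer(np.sin(th),rr)).astype(np.float32)
    return th,rr,cv2.remap(g,mx,my,cv2.INTER_LINEAR).astype(float)
for (cx,cy,a,b,nm) in [(263,172,40,66,"bowl"),(267,169,82,100,"tin")]:
    th,rr,P=radial(g,cx,cy,a,b); k=np.abs(np.diff(cv2.GaussianBlur(P,(5,1),1),axis=1)).argmax(1)
    R_=rr[k]; pts=np.c_[cx+R_*np.cos(th),cy+R_*np.sin(th)].astype(np.float32)
    ok=np.abs(R_-np.median(R_))<5; print(nm,np.median(R_),ok.sum(),cv2.fitEllipseDirect(pts[ok]))
print(np.array([radial(g,263,172,40,66,8)[2][i,::2] for i in range(8)]).astype(int))
c=np.load("w3.npy",allow_pickle=True).item(); g=cv2.cvtColor(cv2.imread("pics/w3.png"),cv2.COLOR_BGR2GRAY)
print(proj(c,[(.398+.056,-.03,z) for z in (.0854,.073,.0606,.0482)]).tolist())
for col in (215,225,235): print(col,g[138:170,col])
E
```

```text
bowl 52.5 61 ((263.1649169921875, 171.907470703125), (102.86144256591797, 105.57003021240234), 116.57062530517578)
tin 90.0 72 ((265.8714294433594, 168.73741149902344), (178.6561737060547, 181.88543701171875), 120.09429931640625)
[[145 145 142 134 112 102 101 101 100  97  93  87 107 148 183 205 211 212
  212 210 209 209 208 208 208 208]
 [155 147 131 122 120 119 117 117 115 115 111 105 114 142 174 193 200 202
  201 201 200 199 197 192 184 176]
 [140 134 133 132 132 129 128 127 124 119 114 117 138 157 144 132 135 138
  134 127 116 100  83  79  78  78]
 [138 133 133 131 130 129 128 127 126 120 115 121 151 170 182 195 194 188
  185 180 157 121  97  94  95  95]
 [150 136 123 118 116 116 114 113 112 111 106 100 124 158 185 201 206 206
  207 206 204 201 191 183 178 175]
 [140 139 138 130 114 103  99  97  96  94  90  85 103 142 179 201 208 209
  209 208 208 208 209 209 209 207]
 [131 130 130 128 123 111  91  82  82  80  76  81 115 151 164 185 207 215
  214 213 214 214 214 215 216 216]
 [133 132 130 130 127 111  92  83  81  80  78  85 127 165 195 215 217 216
  216 216 216 216 216 217 216 208]]
[[205.9, 158.2], [209.4, 153.3], [212.7, 148.8], [215.7, 144.8]]
215 [214 214 215 216 204 172 149 158 154 114  97 130 149 123  94 110 150 159
 126  94  92 123 149 127  98  92 100 118 134 147 156 165]
225 [214 214 198 157 129 126 126 128 145 155 123  96 111 134 120  97  89 103
 131 132 114  95  83  87 103 107 101 111 130 142 153 163]
235 [213 199 160 133 131 132 132 133 133 127 130 149 152 120  98 110 129 119
 103  94  92 103 111 106  99  89  90 108 127 139 151 161]
```

```bash
python3 - <<'E'
from h import *
c=np.load("w7.npy",allow_pickle=True).item()
print(onz(c,(263.2,171.9),.0854),onz(c,(265.9,168.7),.083),onz(c,(263.2,171.9),.073))
t=cam("top"); a=cv2.cvtColor(cv2.imread("pics/top0.png"),cv2.COLOR_BGR2GRAY); b=cv2.cvtColor(r.grab_frame("top"),cv2.COLOR_BGR2GRAY)
for g in (a,b):
    sub=cv2.resize(g[150:280,230:400],None,fx=4,fy=4,interpolation=cv2.INTER_CUBIC)
    h=cv2.HoughCircles(cv2.GaussianBlur(sub,(5,5),0),cv2.HOUGH_GRADIENT,1,20,param1=80,param2=25,minRadius=115,maxRadius=150)
    if h is not None:
        for x in h[0][:3]: u=x[:2]/4+[230,150]; print(u,x[2]/4,onz(t,u,.083))
# paper roll as fixed reference: dark hole
w=cv2.imread("pics/w7.png"); print(onz(c,(88,80),.04), proj(t,[onz(c,(88,80),.04)]))
E
```

```text
[ 0.3981 -0.0261  0.0854] [ 0.4008 -0.0233  0.083 ] [ 0.3973 -0.0283  0.073 ]
[0.209  0.0691 0.04  ] [[281.  280.3]]
```

```bash
python3 - <<'E'
from h import *
t=cam("top"); a=cv2.imread("pics/top0.png",0); b=cv2.cvtColor(r.grab_frame("top"),cv2.COLOR_BGR2GRAY)
for nm,g in (("0",a),("now",b)):
    for row in (205,215): print(nm,row,g[row,278:360:1].tolist())
s=cam("scene"); print(proj(t,[(.40,-.038,.083),(.40+.0955,-.038,.083),(.4,-.038+.0955,.083),(.4,-.038-.0955,.083),(.4,-.038+.0955,.0)]).tolist())
E
```

```text
0 205 [135, 135, 135, 133, 129, 111, 90, 83, 89, 95, 99, 99, 99, 102, 111, 128, 141, 147, 142, 128, 117, 108, 87, 71, 71, 73, 75, 76, 79, 84, 88, 91, 95, 99, 100, 100, 100, 101, 102, 99, 96, 92, 88, 83, 79, 78, 82, 88, 92, 88, 82, 79, 84, 92, 96, 97, 97, 97, 97, 98, 105, 113, 113, 98, 85, 74, 62, 58, 65, 78, 95, 113, 125, 131, 132, 132, 132, 133, 132, 133, 132, 132]
0 215 [134, 134, 135, 131, 117, 96, 93, 96, 98, 100, 101, 107, 123, 143, 150, 150, 143, 121, 88, 75, 96, 114, 112, 95, 85, 90, 108, 128, 138, 141, 145, 146, 148, 151, 151, 152, 152, 151, 151, 151, 151, 151, 151, 152, 151, 149, 142, 128, 117, 112, 110, 106, 96, 87, 81, 83, 93, 100, 103, 111, 125, 131, 136, 145, 146, 131, 103, 81, 68, 66, 75, 85, 85, 87, 101, 122, 130, 134, 134, 135, 135, 135]
now 205 [142, 142, 142, 142, 136, 118, 96, 89, 95, 100, 104, 105, 105, 107, 117, 134, 149, 155, 153, 136, 109, 82, 74, 79, 89, 95, 99, 102, 106, 109, 109, 94, 64, 51, 62, 71, 76, 90, 98, 100, 100, 100, 101, 101, 101, 99, 94, 90, 92, 94, 94, 93, 93, 93, 92, 93, 93, 93, 92, 93, 93, 92, 92, 93, 93, 92, 91, 90, 89, 90, 89, 86, 86, 86, 85, 82, 82, 80, 76, 81, 98, 110]
now 215 [142, 142, 142, 138, 124, 101, 98, 102, 104, 105, 107, 113, 130, 149, 158, 157, 146, 119, 85, 69, 80, 93, 100, 104, 111, 124, 138, 144, 147, 150, 152, 154, 155, 150, 132, 100, 69, 60, 74, 97, 113, 116, 115, 114, 113, 112, 111, 102, 92, 87, 86, 87, 88, 88, 90, 91, 92, 92, 91, 93, 92, 93, 93, 93, 93, 92, 93, 92, 91, 90, 91, 90, 89, 88, 88, 87, 85, 84, 82, 81, 80, 77]
[[317.5, 213.8], [317.0, 180.5], [283.9, 214.2], [351.1, 213.4], [284.6, 215.5]]
```

```bash
python3 - <<'E'
from h import *
o,p,M=state(); print(p,M[:,2].round(4),o["qvel"].round(3))
c=np.load("w7.npy",allow_pickle=True).item(); c2=cam("wrist")
print(c["tvec"]-c2["tvec"],c["rvec"]-c2["rvec"])
print("mat edge",onz(c,(130,33),.006),onz(c,(340,34),.006),"table edge", onz(c,(366,60),0),onz(c,(353,220),0))
c1=np.load("w1.npy",allow_pickle=True).item()
print("w2 mat",onz(c1,np.array((156,140))/1.4,.006),"roll w2",[onz(c1,np.array((217,382))/1.4,z) for z in (.03,.05)],"roll w7",[onz(c,(88,80),z) for z in (.03,.05)], "roll top",[onz(cam("top"),(282,283),z) for z in (.03,.05)])
M2=R.from_rotvec(c2["rvec"]).as_matrix(); print("cam in tool",(M.T@(-M2.T@c2["tvec"]-p)).round(4))
E
```

```text
[ 0.41588571 -0.04674615  0.23276294] [ 0.0016  0.0021 -1.    ] [-0.002  0.005 -0.006 -0.004  0.006  0.003 -0.005]
[7.36453462e-05 8.04396193e-04 8.28642673e-05] [-0.00263036 -0.0003449   0.00082168]
mat edge [0.2466 0.1217 0.006 ] [0.4854 0.1167 0.006 ] table edge [0.5182 0.0902 0.    ] [ 0.5133 -0.1095  0.    ]
w2 mat [0.4978 0.1128 0.006 ] roll w2 [array([0.2005, 0.0692, 0.03  ]), array([0.2118, 0.0598, 0.05  ])] roll w7 [array([0.2031, 0.0703, 0.03  ]), array([0.215 , 0.0679, 0.05  ])] roll top [array([0.2003, 0.0666, 0.03  ]), array([0.2022, 0.0659, 0.05  ])]
cam in tool [ 0.0756  0.0004 -0.1572]
```

Request:
{"name": "step_arm", "arguments": {
  "moves": [
    {"rx": 0,"ry": 0,"rz": 0,"dx": 60,"dy": 0,"dz": -40,"gripper": 0},
    {"rx": 0,"ry": 0,"rz": 0,"dx": 60,"dy": 0,"dz": -20,"gripper": 0},
    {"rx": 0,"ry": 0,"rz": 0,"dx": 60,"dy": 0,"dz": 0,"gripper": 0},
    {"rx": 0,"ry": 0,"rz": 0,"dx": 60,"dy": 0,"dz": 0,"gripper": 0},
    {"rx": 0,"ry": 0,"rz": 0,"dx": 60,"dy": 0,"dz": 0,"gripper": 0},
    {"rx": 0,"ry": 0,"rz": 0,"dx": 0,"dy": 0,"dz": 0,"gripper": 0},
    {"rx": 0,"ry": 0,"rz": 0,"dx": 0,"dy": 0,"dz": 0,"gripper": 0}
  ]
}}

```text
clock: 21.58
tcp_pos: [0.4201, 0.2445, 0.2883]
orientation: [-2.235, -2.207, -0.005]
contact_force: [0.5, -0.6, -0.1]
grip_width: 0.0425
gripper_force: 0.0
```

```bash
cat >> h.py <<'E'
def rfit(g,cx,cy,r0,r1,sign=0,n=120,tol=3,it=3):
    """radial edge ellipse fit; sign +1: bright outside, -1: dark outside, 0: any"""
    g=g.astype(np.float32)
    for _ in range(it):
        th=np.linspace(0,2*np.pi,n,False); rr=np.arange(r0,r1,.25)
        P=cv2.remap(g,(cx+np.outer(np.cos(th),rr)).astype(np.float32),(cy+np.outer(np.sin(th),rr)).astype(np.float32),cv2.INTER_CUBIC)
        D=np.gradient(cv2.GaussianBlur(P,(0,0),1.5),axis=1); D=np.abs(D) if sign==0 else D*sign
        k=D.argmax(1); q=rr[k]; ok=np.abs(q-np.median(q))<tol
        pts=np.c_[cx+q*np.cos(th),cy+q*np.sin(th)].astype(np.float32)[ok]
        (cx,cy),ax,_=cv2.fitEllipseDirect(pts)
    return (round(cx,2),round(cy,2)),np.round(ax,2),int(ok.sum())
E
python3 - <<'E'
from h import *
o,p,M=state(); print(p)
tf=r.grab_frame("top"); cv2.imwrite("pics/t8.png",tf); t=cam("top"); g=cv2.cvtColor(tf,cv2.COLOR_BGR2GRAY)
print("tin pred",proj(t,[(.4,-.037,.083),(.4955,-.037,.083)]).tolist(),"bowl r px",proj(t,[(.4,-.037,.0854),(.456,-.037,.0854)]).tolist())
for nm,cx,cy,a,b,s in [("tin",317,214,28,39,1),("bowl",316,214,15,25,0),("bowl+",316,214,15,25,1),("tin any",317,214,28,39,0)]:
    u,ax,n=rfit(g,cx,cy,a,b,s); print(nm,u,ax,n,onz(t,u,.0845))
for row in (205,210,215): print(g[row,278:360].tolist())
E
```

```text
[0.42006234 0.24449618 0.28827762]
tin pred [[317.1, 213.8], [316.6, 180.5]] bowl r px [[317.1, 213.8], [316.9, 194.2]]
tin (316.63, 216.66) [68.72 72.06] 116 [ 0.3918 -0.0355  0.0845]
bowl (316.9, 216.87) [39.01 45.72] 114 [ 0.3912 -0.0362  0.0845]
bowl+ (316.9, 216.88) [38.97 45.78] 115 [ 0.3912 -0.0362  0.0845]
tin any (314.16, 212.7) [62.82 64.  ] 119 [ 0.4032 -0.0286  0.0845]
[143, 144, 144, 144, 138, 120, 96, 91, 95, 103, 105, 107, 107, 109, 119, 136, 151, 158, 154, 138, 111, 84, 76, 81, 90, 97, 101, 104, 107, 113, 121, 130, 138, 144, 146, 147, 148, 150, 150, 149, 142, 134, 127, 121, 116, 114, 112, 110, 106, 98, 90, 86, 94, 119, 145, 158, 162, 162, 161, 161, 161, 162, 161, 156, 145, 123, 92, 69, 71, 83, 102, 121, 135, 140, 142, 142, 142, 142, 143, 141, 142, 142]
[145, 143, 143, 138, 121, 96, 88, 95, 103, 108, 109, 110, 120, 138, 154, 159, 155, 137, 106, 80, 77, 89, 99, 104, 108, 114, 129, 143, 149, 153, 153, 156, 156, 157, 158, 160, 161, 161, 161, 161, 160, 160, 160, 161, 158, 150, 135, 123, 118, 116, 113, 107, 96, 89, 89, 97, 108, 125, 143, 156, 161, 162, 161, 161, 157, 148, 127, 99, 77, 77, 86, 93, 104, 125, 139, 144, 145, 144, 144, 144, 143, 143]
[144, 143, 143, 140, 125, 102, 98, 103, 105, 106, 108, 115, 131, 152, 160, 160, 148, 121, 86, 69, 79, 94, 102, 106, 114, 127, 139, 146, 149, 151, 153, 156, 159, 160, 161, 161, 161, 161, 161, 162, 161, 161, 161, 161, 162, 160, 156, 143, 129, 121, 119, 119, 112, 98, 90, 98, 112, 112, 110, 116, 134, 153, 161, 162, 160, 153, 139, 120, 90, 73, 81, 91, 91, 94, 110, 130, 141, 143, 145, 145, 144, 145]
```

```bash
cat >> h.py <<'E'
K=.019
def bowl_tcp(cx,cy,rimz,depth=.0075,yaw=0,a=20):
    """TCP for pinching the wall at the yaw side of a bowl"""
    G=tilt(yaw,a); rad=.0545-.364*depth
    tip=np.array([cx+rad*np.cos(np.radians(yaw)),cy+rad*np.sin(np.radians(yaw)),rimz-depth])
    return tip+K*G[:,2],G
E
python3 - <<'E'
from h import *
P,G=bowl_tcp(.395,-.0275,.0854); print(P); Q=P-G[:,2]*.08
print(delta(Q,G),Q)
o,p,M=state(); print((M.T@(np.array(Q)-p)*1000).round(1))
E
```

```text
[ 0.44027162 -0.0275      0.06004584]
(array([-270.6,   50.9,  152.3]), array([20.1, -0.3, -0.8])) [ 0.46763323 -0.0275      0.13522125]
[-270.6   50.9  152.3]
```

Request:
{"name": "step_arm", "arguments": {
  "grip_force": 60,
  "moves": [
    {"rx": 0,"ry": 0,"rz": 0,"dx": -54,"dy": 10,"dz": 10,"gripper": -0.3},
    {"rx": 0,"ry": 0,"rz": 0,"dx": -54,"dy": 10,"dz": 10,"gripper": -0.3},
    {"rx": 0,"ry": 0,"rz": 0,"dx": -54,"dy": 10,"dz": 10,"gripper": -0.3},
    {"rx": 0,"ry": 0,"rz": 0,"dx": -54,"dy": 10,"dz": 20,"gripper": -0.3},
    {"rx": 0,"ry": 0,"rz": 0,"dx": -54,"dy": 11,"dz": 20,"gripper": -0.3},
    {"rx": 10,"ry": 0,"rz": -0.8,"dx": 0,"dy": 0,"dz": 40,"gripper": -0.3},
    {"rx": 10,"ry": 0,"rz": 0,"dx": 0,"dy": 0,"dz": 40,"gripper": -0.3},
    {"rx": 0,"ry": 0,"rz": 0,"dx": 0,"dy": 0,"dz": 0,"gripper": -0.3},
    {"rx": 0,"ry": 0,"rz": 0,"dx": 0,"dy": 0,"dz": 0,"gripper": -0.3}
  ]
}}

```text
clock: 22.75
tcp_pos: [0.461, -0.0255, 0.139]
orientation: [-2.031, -2.032, 0.348]
contact_force: [0.9, 0.3, 0.4]
grip_width: 0.0298
gripper_force: 0.0
```

```bash
python3 - <<'E'
from h import *
P,G=bowl_tcp(.395,-.0275,.0854)
print(delta(P,G))
c=cam("wrist"); w=r.grab_frame("wrist"); g=cv2.cvtColor(w,cv2.COLOR_BGR2GRAY); cv2.imwrite("pics/w9.png",w)
u=proj(c,[(.395,-.0275,.0854),(.451,-.0275,.0854),(.395,.0285,.0854),(.339,-.0275,.0854)]); print(u.tolist())
r0=np.linalg.norm(u[2]-u[0])
# rays from predicted centre in plane z=.0854: sample radial in world plane
th=np.radians(np.arange(-10,200,7.5)); rr=np.arange(.040,.075,.0005)
for zz in (.0854,.073):
  X=np.array([[(.395+q*np.cos(a),-.0275+q*np.sin(a),zz) for q in rr] for a in th])
  uv=cv2.projectPoints(X.reshape(-1,3),c["rvec"],c["tvec"],c["mtx"],c["D"])[0].reshape(len(th),len(rr),2).astype(np.float32)
  P=cv2.remap(g.astype(np.float32),uv[...,0].copy(),uv[...,1].copy(),cv2.INTER_LINEAR)
  if zz>.08:
    for i,a in enumerate(th[::3]): print(int(np.degrees(a)),P[3*i,::3].astype(int).tolist())
E
```

```text
(array([-2.5,  7.2, 81.3]), array([ 0.2, -0.3,  0.1]))
[[226.2, 215.6], [292.5, 223.7], [222.3, 144.8], [169.2, 208.6]]
-10 [186, 184, 164, 118, 103, 104, 103, 103, 103, 101, 94, 95, 141, 135, 128, 113, 123, 128, 129, 128, 127, 127, 130, 130]
12 [190, 189, 189, 188, 186, 185, 183, 163, 144, 142, 139, 140, 154, 100, 134, 149, 97, 152, 108, 138, 137, 132, 163, 208]
35 [187, 187, 187, 186, 184, 183, 183, 180, 144, 133, 132, 153, 117, 84, 154, 121, 90, 148, 118, 103, 155, 125, 179, 210]
57 [183, 183, 184, 177, 145, 139, 138, 133, 130, 128, 148, 131, 121, 153, 95, 140, 106, 157, 190, 201, 201, 202, 204, 204]
80 [143, 143, 140, 138, 136, 130, 98, 85, 90, 151, 155, 161, 182, 199, 196, 196, 197, 197, 198, 198, 187, 129, 128, 128]
102 [143, 118, 102, 100, 97, 94, 85, 79, 142, 179, 193, 189, 164, 128, 113, 105, 81, 70, 71, 70, 68, 68, 70, 69]
125 [108, 107, 105, 105, 100, 89, 88, 136, 130, 80, 78, 76, 74, 74, 73, 72, 72, 72, 73, 72, 72, 71, 71, 71]
147 [116, 115, 114, 106, 96, 93, 118, 150, 108, 84, 83, 83, 83, 82, 82, 80, 80, 79, 79, 79, 77, 76, 75, 74]
170 [122, 121, 115, 108, 108, 112, 136, 154, 114, 93, 92, 92, 92, 91, 91, 90, 89, 88, 88, 89, 88, 87, 87, 87]
192 [131, 130, 124, 116, 116, 119, 134, 162, 142, 103, 97, 97, 96, 96, 95, 96, 96, 96, 97, 96, 97, 96, 97, 96]
```

Request:
{"name": "step_arm", "arguments": {
  "moves": [
    {"rx": 0,"ry": 0,"rz": 0,"dx": -4,"dy": 10,"dz": 20,"gripper": -0.3},
    {"rx": 0,"ry": 0,"rz": 0,"dx": 0,"dy": 0,"dz": 30,"gripper": -0.3},
    {"rx": 0,"ry": 0,"rz": 0,"dx": 0,"dy": 0,"dz": 15,"gripper": -0.3},
    {"rx": 0,"ry": 0,"rz": 0,"dx": 0,"dy": 0,"dz": 0,"gripper": -0.3},
    {"rx": 0,"ry": 0,"rz": 0,"dx": 0,"dy": 0,"dz": 7,"gripper": -0.3},
    {"rx": 0,"ry": 0,"rz": 0,"dx": 0,"dy": 0,"dz": 6,"gripper": -0.3},
    {"rx": 0,"ry": 0,"rz": 0,"dx": 0,"dy": 0,"dz": 0,"gripper": -0.3},
    {"rx": 0,"ry": 0,"rz": 0,"dx": 0,"dy": 0,"dz": 0,"gripper": -0.3}
  ]
}}

```text
clock: 23.8
tcp_pos: [0.4439, -0.0281, 0.0609]
orientation: [-2.027, -2.032, 0.351]
contact_force: [-0.1, -1.1, -0.2]
grip_width: 0.03
gripper_force: 0.0
```

```bash
python3 - <<'E'
from h import *
P,G=bowl_tcp(.398,-.029,.0854)
print(delta(P,G))
E
```

```text
(array([-1. , -0.3,  1.1]), array([ 0. , -0.3,  0.2]))
```

Request:
{"name": "step_arm", "arguments": {
  "grip_force": 50,
  "moves": [
    {"rx": 0,"ry": 0,"rz": 0,"dx": 0,"dy": 0,"dz": 0,"gripper": -1},
    {"rx": 0,"ry": 0,"rz": 0,"dx": 0,"dy": 0,"dz": 0,"gripper": -1},
    {"rx": 0,"ry": 0,"rz": 0,"dx": 0,"dy": 0,"dz": 0,"gripper": -1},
    {"rx": 0,"ry": 0,"rz": 0,"dx": 0,"dy": 0,"dz": 0,"gripper": -1},
    {"rx": 0,"ry": 0,"rz": 0,"dx": 0,"dy": 0,"dz": 0,"gripper": -1}
  ]
}}

```text
clock: 24.42
tcp_pos: [0.4438, -0.0279, 0.0609]
orientation: [-2.027, -2.032, 0.351]
contact_force: [-0.5, 1.7, 0.7]
grip_width: 0.0019
gripper_force: 46.6
```

Request:
{"name": "step_arm", "arguments": {
  "grip_force": 80,
  "moves": [
    {"rx": 0,"ry": 0,"rz": 0,"dx": 0,"dy": -3.4,"dz": -9.4,"gripper": -1},
    {"rx": 0,"ry": 0,"rz": 0,"dx": 0,"dy": -6.8,"dz": -18.8,"gripper": -1},
    {"rx": 0,"ry": 0,"rz": 0,"dx": 0,"dy": -10.2,"dz": -28.2,"gripper": -1},
    {"rx": 0,"ry": 0,"rz": 0,"dx": 0,"dy": -17,"dz": -47,"gripper": -1},
    {"rx": 0,"ry": 0,"rz": 0,"dx": 0,"dy": -10,"dz": -28,"gripper": -1},
    {"rx": 0,"ry": 0,"rz": 0,"dx": 0,"dy": 0,"dz": 0,"gripper": -1},
    {"rx": 0,"ry": 0,"rz": 0,"dx": 0,"dy": 0,"dz": 0,"gripper": -1}
  ]
}}

```text
clock: 25.3
tcp_pos: [0.4437, -0.0294, 0.2005]
orientation: [-2.028, -2.032, 0.352]
contact_force: [-0.5, 0.1, -1.8]
grip_width: 0.0016
gripper_force: 58.6
```

```bash
python3 - <<'E'
from h import *
o,p,M=state(); print(p,o["contact_force"].round(2),o["moment"].round(2))
c=cam("wrist"); g=cv2.cvtColor(r.grab_frame("wrist"),cv2.COLOR_BGR2GRAY); cv2.imwrite("pics/w10.png",g)
# held bowl rim: expected centre relative to tool from grasp
G=tilt(0,20); rel=G.T@(np.array([.398,-.029,.0854])-np.array([.4438,-.0279,.0609])); C=p+M@rel; print("held rim centre",C.round(4))
up=M@G.T@np.array([0,0,1.]); ex=M@G.T@np.array([1.,0,0]); ey=M@G.T@np.array([0,1.,0])
rr=np.arange(.040,.070,.001)
for a in np.radians([60,80,100,120,150,180,210]):
    X=np.array([C+q*(np.cos(a)*ex+np.sin(a)*ey) for q in rr]); uv=cv2.projectPoints(X,c["rvec"],c["tvec"],c["mtx"],c["D"])[0][:,0].astype(np.float32)
    print(int(np.degrees(a)),cv2.remap(g,uv[:,:1].copy(),uv[:,1:].copy(),cv2.INTER_LINEAR).ravel().tolist())
E
```

```text
[ 0.44373493 -0.02940886  0.20049751] [-0.5   0.14 -1.81] [ 0.02 -0.41 -0.02]
held rim centre [ 0.3979 -0.0307  0.225 ]
59 [181, 180, 180, 180, 181, 182, 184, 180, 152, 137, 136, 135, 145, 166, 112, 75, 71, 85, 92, 90, 90, 87, 92, 99, 118, 148, 160, 171, 177, 176, 177]
80 [150, 147, 145, 142, 141, 139, 138, 136, 134, 110, 86, 96, 159, 150, 169, 180, 185, 185, 186, 186, 186, 185, 186, 186, 185, 184, 183, 182, 185, 186, 187]
100 [122, 108, 105, 103, 102, 100, 96, 93, 91, 85, 81, 137, 163, 183, 188, 186, 187, 188, 188, 186, 185, 185, 184, 183, 183, 184, 185, 183, 185, 186, 186]
119 [110, 108, 107, 106, 103, 101, 93, 85, 84, 92, 138, 164, 180, 188, 187, 189, 188, 186, 186, 187, 187, 187, 188, 186, 177, 156, 122, 100, 88, 80, 76]
150 [118, 113, 105, 103, 103, 104, 102, 109, 139, 165, 177, 183, 185, 184, 181, 140, 95, 71, 53, 63, 84, 135, 186, 172, 129, 111, 109, 106, 97, 83, 77]
180 [115, 116, 118, 118, 119, 121, 134, 160, 176, 182, 185, 185, 185, 184, 183, 182, 182, 182, 182, 183, 183, 183, 182, 178, 158, 130, 115, 115, 115, 115, 116]
210 [126, 127, 126, 122, 125, 130, 141, 160, 176, 184, 184, 184, 184, 184, 184, 184, 185, 185, 184, 184, 186, 188, 186, 172, 144, 124, 118, 119, 120, 120, 119]
```

Request:
{"name": "step_arm", "arguments": {
  "moves": [
    {"rx": 0,"ry": 0,"rz": 0,"dx": 50.6,"dy": -12.7,"dz": 4.6,"gripper": -1},
    {"rx": 0,"ry": 0,"rz": 0,"dx": 50.6,"dy": -12.7,"dz": 4.6,"gripper": -1},
    {"rx": 0,"ry": 0,"rz": 0,"dx": 50.6,"dy": -12.7,"dz": 4.6,"gripper": -1},
    {"rx": 0,"ry": 0,"rz": 0,"dx": 50.6,"dy": -12.7,"dz": 4.6,"gripper": -1},
    {"rx": 0,"ry": 0,"rz": 0,"dx": 50.6,"dy": -12.7,"dz": 4.6,"gripper": -1},
    {"rx": 0,"ry": 0,"rz": 0,"dx": 50.6,"dy": -12.7,"dz": 4.6,"gripper": -1},
    {"rx": 0,"ry": 0,"rz": 0,"dx": 50.6,"dy": -12.7,"dz": 4.6,"gripper": -1},
    {"rx": 0,"ry": 0,"rz": 0,"dx": 50.6,"dy": -12.7,"dz": 4.6,"gripper": -1},
    {"rx": 0,"ry": 0,"rz": 0,"dx": 0,"dy": 14,"dz": 39,"gripper": -1},
    {"rx": 0,"ry": 0,"rz": 0,"dx": 0,"dy": 14,"dz": 39,"gripper": -1},
    {"rx": 0,"ry": 0,"rz": 0,"dx": 0,"dy": 14,"dz": 39,"gripper": -1},
    {"rx": 0,"ry": 0,"rz": 0,"dx": 0,"dy": 0,"dz": 0,"gripper": -1},
    {"rx": 0,"ry": 0,"rz": 0,"dx": 0,"dy": 0,"dz": 0,"gripper": -1}
  ]
}}

```text
clock: 26.98
tcp_pos: [0.3349, 0.377, 0.0796]
orientation: [-2.026, -2.032, 0.351]
contact_force: [-0.4, -0.5, -1.1]
grip_width: 0.0013
gripper_force: 58.7
```

```bash
python3 - <<'E'
from h import *
o,p,M=state(); print(p,o["contact_force"].round(2),o["grip_width"],o["joints"].round(2),M[:,2].round(3)); print(delta((.336,.376,.045),tilt(0,20)))
E
```

```text
[0.33493635 0.37703727 0.07964779] [-0.42 -0.53 -1.1 ] 0.0012952035277365216 [-0.09  0.76 -1.    1.84  0.37  1.07 -1.21] [-0.342  0.006 -0.94 ]
(array([-1.3, 12.8, 32.2]), array([ 0. , -0.3,  0.2]))
```

Request:
{"name": "step_arm", "arguments": {
  "moves": [
    {"rx": 0,"ry": 0,"rz": 0,"dx": 0,"dy": 6,"dz": 17,"gripper": -1},
    {"rx": 0,"ry": 0,"rz": 0,"dx": 0,"dy": 6,"dz": 16,"gripper": -1},
    {"rx": 0,"ry": 0,"rz": 0,"dx": 0,"dy": 1.7,"dz": 4.7,"gripper": -1},
    {"rx": 0,"ry": 0,"rz": 0,"dx": 0,"dy": 1.4,"dz": 3.8,"gripper": -1},
    {"rx": 0,"ry": 0,"rz": 0,"dx": 0,"dy": 0,"dz": 0,"gripper": -1}
  ]
}}

```text
clock: 27.6
tcp_pos: [0.335, 0.3768, 0.0345]
orientation: [-2.027, -2.032, 0.352]
contact_force: [0.3, -0.6, -1.4]
grip_width: 0.0008
gripper_force: 58.8
```

Request:
{"name": "step_arm", "arguments": {
  "moves": [
    {"rx": 0,"ry": 0,"rz": 0,"dx": 0,"dy": 1,"dz": 2.8,"gripper": -1},
    {"rx": 0,"ry": 0,"rz": 0,"dx": 0,"dy": 1,"dz": 2.8,"gripper": -1},
    {"rx": 0,"ry": 0,"rz": 0,"dx": 0,"dy": 0,"dz": 0,"gripper": -1}
  ]
}}

```text
clock: 27.98
tcp_pos: [0.3352, 0.3769, 0.0287]
orientation: [-2.027, -2.032, 0.351]
contact_force: [0.3, -0.4, 0.3]
grip_width: 0.0013
gripper_force: 59.2
```

Request:
{"name": "step_arm", "arguments": {
  "moves": [
    {"rx": 0,"ry": 0,"rz": 0,"dx": 0,"dy": 1,"dz": 2.8,"gripper": -1},
    {"rx": 0,"ry": 0,"rz": 0,"dx": 0,"dy": 0,"dz": 0,"gripper": -1},
    {"rx": 0,"ry": 0,"rz": 0,"dx": 0,"dy": 0,"dz": 0,"gripper": -1}
  ]
}}

```text
clock: 28.35
tcp_pos: [0.336, 0.3773, 0.0266]
orientation: [-2.028, -2.032, 0.349]
contact_force: [0.7, -1.0, 9.0]
grip_width: 0.0013
gripper_force: 60.8
```

Request:
{"name": "step_arm", "arguments": {
  "moves": [
    {"rx": 0,"ry": 0,"rz": 0,"dx": 0,"dy": 0,"dz": 0,"gripper": -0.7},
    {"rx": 0,"ry": 0,"rz": 0,"dx": 0,"dy": 0,"dz": 0,"gripper": -0.5},
    {"rx": 0,"ry": 0,"rz": 0,"dx": 0,"dy": 0,"dz": 0,"gripper": -0.4},
    {"rx": 0,"ry": 0,"rz": 0,"dx": 0,"dy": 0,"dz": 0,"gripper": -0.4},
    {"rx": 0,"ry": 0,"rz": 0,"dx": 0,"dy": 0,"dz": -10,"gripper": -0.4},
    {"rx": 0,"ry": 0,"rz": 0,"dx": 0,"dy": 0,"dz": -30,"gripper": -0.3},
    {"rx": 0,"ry": 0,"rz": 0,"dx": 0,"dy": 0,"dz": -50,"gripper": -0.3},
    {"rx": 0,"ry": 0,"rz": 0,"dx": 0,"dy": 0,"dz": -50,"gripper": -0.3},
    {"rx": 0,"ry": 0,"rz": 0,"dx": 0,"dy": 0,"dz": 0,"gripper": -0.3}
  ]
}}

```text
clock: 29.48
tcp_pos: [0.3856, 0.378, 0.1612]
orientation: [-2.03, -2.031, 0.34]
contact_force: [0.8, -0.0, -0.7]
grip_width: 0.0298
gripper_force: 0.0
```

```bash
cat >> h.py <<'E'
def rimfit(cx,cy,z,g=None,c=None,angles=None,it=3,rmid=.0545,tol=.006):
    """refine a bowl rim centre: bright rim line sampled on the plane z in the wrist view"""
    from scipy.optimize import least_squares
    c=c or cam("wrist"); g=cv2.cvtColor(r.grab_frame("wrist"),cv2.COLOR_BGR2GRAY) if g is None else g
    th=np.radians(angles if angles is not None else np.arange(0,360,5)); rr=np.arange(.040,.070,.0005)
    for _ in range(it):
        X=np.array([[(cx+q*np.cos(a),cy+q*np.sin(a),z) for q in rr] for a in th])
        uv=cv2.projectPoints(X.reshape(-1,3),c["rvec"],c["tvec"],c["mtx"],c["D"])[0].reshape(len(th),len(rr),2).astype(np.float32)
        P=cv2.remap(g.astype(np.float32),uv[...,0].copy(),uv[...,1].copy(),cv2.INTER_LINEAR)
        D=np.gradient(cv2.GaussianBlur(P,(0,0),1.5),axis=1); k=D.argmax(1); q=rr[k]  # dark inside -> bright rim
        pts=np.c_[cx+q*np.cos(th),cy+q*np.sin(th)]
        s=least_squares(lambda v:np.hypot(pts[:,0]-v[0],pts[:,1]-v[1])-v[2],(cx,cy,.053),loss="soft_l1",f_scale=.0015).x
        cx,cy=s[:2]
    res=np.hypot(pts[:,0]-cx,pts[:,1]-cy)-s[2]
    return s.round(4),np.median(np.abs(res)).round(4)
E
python3 - <<'E'
from h import *
o,p,M=state(); print(p,o["contact_force"].round(1))
c=cam("wrist"); w=r.grab_frame("wrist"); cv2.imwrite("pics/w11.png",w); g=cv2.cvtColor(w,cv2.COLOR_BGR2GRAY)
print(rimfit(.29,.375,.051,g,c,np.arange(30,330,5)))
print("bowl5",rimfit(.415,.4435,.051,g,c,np.arange(0,360,5)), proj(c,[(.415,.4435,.051),(.29,.375,.051)]).tolist())
g9=cv2.imread("pics/w9.png",0)
E
```

```text
[0.38558437 0.3780216  0.16119445] [ 0.8 -0.  -0.7]
(array([0.2911, 0.3738, 0.0537]), np.float64(0.0004))
bowl5 (array([0.417 , 0.4537, 0.0535]), np.float64(0.0)) [[361.0, 128.9], [228.3, 197.3]]
```

```bash
python3 - <<'E'
from h import *
P,G=bowl_tcp(.398,-.029,.073); Q=P-G[:,2]*.08; print(delta(Q,G))
E
```

```text
(array([-406.1,   92.6,    1.7]), array([ 0.2, -0.4,  0.2]))
```

Request:
{"name": "step_arm", "arguments": {
  "moves": [
    {"rx": 0,"ry": 0,"rz": 0,"dx": -30,"dy": 0,"dz": -30,"gripper": -0.3},
    {"rx": 0,"ry": 0,"rz": 0,"dx": -54,"dy": 13,"dz": 0,"gripper": -0.3},
    {"rx": 0,"ry": 0,"rz": 0,"dx": -54,"dy": 13,"dz": 0,"gripper": -0.3},
    {"rx": 0,"ry": 0,"rz": 0,"dx": -54,"dy": 13,"dz": 0,"gripper": -0.3},
    {"rx": 0,"ry": 0,"rz": 0,"dx": -54,"dy": 13,"dz": 0,"gripper": -0.3},
    {"rx": 0,"ry": 0,"rz": 0,"dx": -54,"dy": 13,"dz": 0,"gripper": -0.3},
    {"rx": 0,"ry": 0,"rz": 0,"dx": -54,"dy": 13,"dz": 0,"gripper": -0.3},
    {"rx": 0,"ry": 0,"rz": 0,"dx": -52,"dy": 13,"dz": 30,"gripper": -0.3},
    {"rx": 0,"ry": 0,"rz": 0,"dx": 0,"dy": 0,"dz": 0,"gripper": -0.3},
    {"rx": 0,"ry": 0,"rz": 0,"dx": 0,"dy": 0,"dz": 0,"gripper": -0.3}
  ]
}}

```text
clock: 30.78
tcp_pos: [0.468, -0.029, 0.1233]
orientation: [-2.025, -2.031, 0.352]
contact_force: [0.3, 0.8, -0.4]
grip_width: 0.0297
gripper_force: 0.0
```

```bash
cat > nest.py <<'E'
from h import *
import sys
cx,cy,z=map(float,sys.argv[1:4])
c=cam("wrist"); w=r.grab_frame("wrist"); cv2.imwrite("pics/n%d.png"%(z*1e4),w); g=cv2.cvtColor(w,cv2.COLOR_BGR2GRAY)
for zz in (z+.0124,z,z-.0124):
  s,res=rimfit(cx,cy,zz,g,c,np.arange(20,340,5)); print(zz,s,res)
  if zz==z: S=s
P,G=bowl_tcp(S[0],S[1],z); print(delta(P,G))
E
python3 nest.py .398 -.029 .073
```

```text
0.08539999999999999 [ 0.408  -0.0248  0.0514] 0.0009
0.073 [ 0.4002 -0.0295  0.0548] 0.0009
0.060599999999999994 [ 0.3927 -0.0342  0.0582] 0.0011
(array([-1.7,  4.5, 79.4]), array([ 0. , -0.3,  0.3]))
```

Request:
{"name": "step_arm", "arguments": {
  "grip_force": 60,
  "moves": [
    {"rx": 0,"ry": 0,"rz": 0,"dx": -1.7,"dy": 4.5,"dz": 20,"gripper": -0.4},
    {"rx": 0,"ry": 0,"rz": 0,"dx": 0,"dy": 0,"dz": 25,"gripper": -0.4},
    {"rx": 0,"ry": 0,"rz": 0,"dx": 0,"dy": 0,"dz": 15,"gripper": -0.4},
    {"rx": 0,"ry": 0,"rz": 0,"dx": 0,"dy": 0,"dz": 10,"gripper": -0.4},
    {"rx": 0,"ry": 0,"rz": 0,"dx": 0,"dy": 0,"dz": 6,"gripper": -0.4},
    {"rx": 0,"ry": 0,"rz": 0,"dx": 0,"dy": 0,"dz": 3,"gripper": -0.4},
    {"rx": 0,"ry": 0,"rz": 0,"dx": 0,"dy": 0,"dz": 0,"gripper": -0.4},
    {"rx": 0,"ry": 0,"rz": 0,"dx": 0,"dy": 0,"dz": 0,"gripper": -0.4}
  ]
}}

```text
clock: 31.82
tcp_pos: [0.4465, -0.0309, 0.0482]
orientation: [-2.028, -2.032, 0.351]
contact_force: [0.8, -0.3, -0.1]
grip_width: 0.0256
gripper_force: 0.0
```

Request:
{"name": "step_arm", "arguments": {
  "moves": [
    {"rx": 0,"ry": 0,"rz": 0,"dx": 0,"dy": 0,"dz": 0,"gripper": -1},
    {"rx": 0,"ry": 0,"rz": 0,"dx": 0,"dy": 0,"dz": 0,"gripper": -1},
    {"rx": 0,"ry": 0,"rz": 0,"dx": 0,"dy": 0,"dz": 0,"gripper": -1},
    {"rx": 0,"ry": 0,"rz": 0,"dx": 0,"dy": 0,"dz": 0,"gripper": -1}
  ]
}}

```text
clock: 32.33
tcp_pos: [0.4458, -0.0309, 0.0482]
orientation: [-2.027, -2.032, 0.352]
contact_force: [-1.8, -0.2, 6.1]
grip_width: 0.0014
gripper_force: 52.5
```

Request:
{"name": "step_arm", "arguments": {
  "grip_force": 80,
  "moves": [
    {"rx": 0,"ry": 0,"rz": 0,"dx": 0,"dy": -3.4,"dz": -9.4,"gripper": -1},
    {"rx": 0,"ry": 0,"rz": 0,"dx": 0,"dy": -6.8,"dz": -18.8,"gripper": -1},
    {"rx": 0,"ry": 0,"rz": 0,"dx": 0,"dy": -10.2,"dz": -28.2,"gripper": -1},
    {"rx": 0,"ry": 0,"rz": 0,"dx": 0,"dy": -17,"dz": -47,"gripper": -1},
    {"rx": 0,"ry": 0,"rz": 0,"dx": 0,"dy": -14,"dz": -39,"gripper": -1},
    {"rx": 0,"ry": 0,"rz": 0,"dx": 0,"dy": 0,"dz": 0,"gripper": -1},
    {"rx": 0,"ry": 0,"rz": 0,"dx": 0,"dy": 0,"dz": 0,"gripper": -1}
  ]
}}

```text
clock: 33.2
tcp_pos: [0.4463, -0.0322, 0.1995]
orientation: [-2.028, -2.032, 0.352]
contact_force: [0.2, 0.6, -0.8]
grip_width: 0.0015
gripper_force: 51.7
```

```bash
python3 - <<'E'
from h import *
o,p,M=state(); print(p,o["contact_force"].round(2),o["moment"].round(2)); print(delta((.336,.237,.2),tilt(0,20)))
E
```

```text
[ 0.4463261  -0.03218711  0.19946428] [ 0.2   0.56 -0.82] [-0.04 -0.5  -0.05]
(array([ 269.3, -103.2,   38.3]), array([ 0.1, -0.3,  0.2]))
```

Request:
{"name": "step_arm", "arguments": {
  "moves": [
    {"rx": 0,"ry": 0,"rz": 0,"dx": 44.4,"dy": -17.2,"dz": 6.4,"gripper": -1},
    {"rx": 0,"ry": 0,"rz": 0,"dx": 44.4,"dy": -17.2,"dz": 6.4,"gripper": -1},
    {"rx": 0,"ry": 0,"rz": 0,"dx": 44.4,"dy": -17.2,"dz": 6.4,"gripper": -1},
    {"rx": 0,"ry": 0,"rz": 0,"dx": 44.4,"dy": -17.2,"dz": 6.4,"gripper": -1},
    {"rx": 0,"ry": 0,"rz": 0,"dx": 44.4,"dy": -17.2,"dz": 6.4,"gripper": -1},
    {"rx": 0,"ry": 0,"rz": 0,"dx": 44.4,"dy": -17.2,"dz": 6.4,"gripper": -1},
    {"rx": 0,"ry": 0,"rz": 0,"dx": 0,"dy": 14,"dz": 39,"gripper": -1},
    {"rx": 0,"ry": 0,"rz": 0,"dx": 0,"dy": 14,"dz": 39,"gripper": -1},
    {"rx": 0,"ry": 0,"rz": 0,"dx": 0,"dy": 14,"dz": 39,"gripper": -1},
    {"rx": 0,"ry": 0,"rz": 0,"dx": 0,"dy": 7,"dz": 19,"gripper": -1},
    {"rx": 0,"ry": 0,"rz": 0,"dx": 0,"dy": 0,"dz": 0,"gripper": -1},
    {"rx": 0,"ry": 0,"rz": 0,"dx": 0,"dy": 0,"dz": 0,"gripper": -1}
  ]
}}

```text
clock: 34.7
tcp_pos: [0.3361, 0.2359, 0.0565]
orientation: [-2.027, -2.032, 0.349]
contact_force: [0.5, 0.2, -0.9]
grip_width: 0.0012
gripper_force: 51.6
```

```bash
python3 - <<'E'
from h import *
o,p,M=state(); print(p,o["contact_force"].round(2),o["moment"].round(2),o["grip_width"],M[:,2].round(3)); print(delta((.336,.2336,.034),tilt(0,20)))
E
```

```text
[0.3360997  0.23587955 0.05645326] [ 0.5   0.23 -0.94] [ 0.02 -0.47 -0.02] 0.0012437917917757903 [-0.34   0.006 -0.94 ]
(array([-2.4,  7.5, 21.1]), array([ 0.1, -0.3,  0.2]))
```

Request:
{"name": "step_arm", "arguments": {
  "moves": [
    {"rx": 0,"ry": 0,"rz": 0,"dx": 0,"dy": 5.1,"dz": 14.1,"gripper": -1},
    {"rx": 0,"ry": 0,"rz": 0,"dx": 0,"dy": 2.4,"dz": 6.6,"gripper": -1},
    {"rx": 0,"ry": 0,"rz": 0,"dx": 0,"dy": 1.7,"dz": 4.7,"gripper": -1},
    {"rx": 0,"ry": 0,"rz": 0,"dx": 0,"dy": 1,"dz": 2.8,"gripper": -1},
    {"rx": 0,"ry": 0,"rz": 0,"dx": 0,"dy": 0,"dz": 0,"gripper": -1}
  ]
}}

```text
clock: 35.33
tcp_pos: [0.3373, 0.2358, 0.0266]
orientation: [-2.03, -2.033, 0.349]
contact_force: [3.8, -3.9, 15.7]
grip_width: 0.0012
gripper_force: 54.1
```

Seated on the mat; release and go back.

Request:
{"name": "step_arm", "arguments": {
  "moves": [
    {"rx": 0,"ry": 0,"rz": 0,"dx": 0,"dy": -0.7,"dz": -1.9,"gripper": -1},
    {"rx": 0,"ry": 0,"rz": 0,"dx": 0,"dy": 0,"dz": 0,"gripper": -0.7},
    {"rx": 0,"ry": 0,"rz": 0,"dx": 0,"dy": 0,"dz": 0,"gripper": -0.5},
    {"rx": 0,"ry": 0,"rz": 0,"dx": 0,"dy": 0,"dz": 0,"gripper": -0.4},
    {"rx": 0,"ry": 0,"rz": 0,"dx": 0,"dy": 0,"dz": 0,"gripper": -0.4},
    {"rx": 0,"ry": 0,"rz": 0,"dx": 0,"dy": 0,"dz": -10,"gripper": -0.4},
    {"rx": 0,"ry": 0,"rz": 0,"dx": 0,"dy": 0,"dz": -30,"gripper": -0.4},
    {"rx": 0,"ry": 0,"rz": 0,"dx": 0,"dy": 0,"dz": -50,"gripper": -0.4},
    {"rx": 0,"ry": 0,"rz": 0,"dx": 0,"dy": 0,"dz": -50,"gripper": -0.4},
    {"rx": 0,"ry": 0,"rz": 0,"dx": 0,"dy": 0,"dz": 0,"gripper": -0.4}
  ]
}}

```text
clock: 36.58
tcp_pos: [0.3863, 0.2363, 0.1625]
orientation: [-2.031, -2.033, 0.341]
contact_force: [-1.2, 0.1, -0.3]
grip_width: 0.0258
gripper_force: 0.0
```

```bash
python3 - <<'E'
from h import *
o,p,M=state(); print(p,o["contact_force"].round(1))
c=cam("wrist"); w=r.grab_frame("wrist"); cv2.imwrite("pics/w12.png",w); g=cv2.cvtColor(w,cv2.COLOR_BGR2GRAY)
print(rimfit(.29,.235,.051,g,c,np.arange(30,330,5)),rimfit(.291,.374,.051,g,c))
P,G=bowl_tcp(.400,-.0295,.0606); Q=P-G[:,2]*.08; print(delta(Q,G))
E
```

```text
[0.38631933 0.23630849 0.1624676 ] [-1.2  0.1 -0.3]
(array([0.2909, 0.2318, 0.0537]), np.float64(0.0003)) (array([0.2949, 0.3654, 0.0569]), np.float64(0.0036))
(array([-265.1,   99.1,   15.6]), array([ 0.2, -0.4,  0.1]))
```

Request:
{"name": "step_arm", "arguments": {
  "moves": [
    {"rx": 0,"ry": 0,"rz": 0,"dx": -15,"dy": 0,"dz": -30,"gripper": -0.4},
    {"rx": 0,"ry": 0,"rz": 0,"dx": -50,"dy": 20,"dz": 0,"gripper": -0.4},
    {"rx": 0,"ry": 0,"rz": 0,"dx": -50,"dy": 20,"dz": 0,"gripper": -0.4},
    {"rx": 0,"ry": 0,"rz": 0,"dx": -50,"dy": 20,"dz": 0,"gripper": -0.4},
    {"rx": 0,"ry": 0,"rz": 0,"dx": -50,"dy": 20,"dz": 15,"gripper": -0.4},
    {"rx": 0,"ry": 0,"rz": 0,"dx": -50,"dy": 19,"dz": 30,"gripper": -0.4},
    {"rx": 0,"ry": 0,"rz": 0,"dx": 0,"dy": 0,"dz": 0,"gripper": -0.4},
    {"rx": 0,"ry": 0,"rz": 0,"dx": 0,"dy": 0,"dz": 0,"gripper": -0.4}
  ]
}}

```text
clock: 37.62
tcp_pos: [0.4705, -0.0292, 0.1091]
orientation: [-2.025, -2.031, 0.352]
contact_force: [-1.0, 0.2, 1.0]
grip_width: 0.0255
gripper_force: 0.0
```

```bash
python3 nest.py .400 -.0295 .0606; python3 - <<'E'
from h import *
# tin rim: fit in wrist view at z=.083 (outer/bright edge), radius ~.0925
c=cam("wrist"); w=cv2.imread("pics/n606.png",0)
th=np.radians(np.arange(0,360,30)); rr=np.arange(.078,.108,.0015)
for a in th:
    X=np.array([(.4+q*np.cos(a),-.0295+q*np.sin(a),.083) for q in rr]); uv=cv2.projectPoints(X,c["rvec"],c["tvec"],c["mtx"],c["D"])[0][:,0].astype(np.float32)
    print(int(np.degrees(a)+.5),cv2.remap(w,uv[:,:1].copy(),uv[:,1:].copy(),cv2.INTER_LINEAR).ravel().tolist())
E
```

```text
0.073 [ 0.4098 -0.028   0.0513] 0.0007
0.0606 [ 0.4021 -0.0329  0.0547] 0.0007
0.0482 [ 0.3943 -0.0379  0.0582] 0.0008
(array([-4.9,  3.2, 78. ]), array([-0. , -0.3,  0.3]))
0 [135, 135, 133, 132, 133, 133, 133, 133, 132, 133, 132, 144, 179, 93, 86, 85, 122, 126, 126, 127]
30 [213, 215, 213, 214, 215, 216, 215, 214, 214, 214, 215, 213, 134, 107, 108, 108, 107, 107, 106, 104]
60 [208, 209, 209, 209, 156, 133, 134, 134, 134, 135, 147, 167, 106, 104, 105, 144, 190, 189, 189, 191]
90 [72, 71, 72, 70, 71, 69, 70, 70, 71, 77, 163, 182, 189, 189, 189, 187, 188, 187, 187, 188]
120 [72, 72, 72, 72, 72, 71, 72, 71, 71, 110, 186, 190, 190, 190, 190, 188, 188, 187, 185, 186]
150 [80, 79, 79, 78, 77, 76, 76, 75, 75, 117, 178, 192, 192, 191, 189, 190, 191, 191, 191, 192]
180 [97, 96, 95, 96, 96, 95, 94, 86, 86, 125, 180, 191, 189, 188, 188, 188, 189, 190, 189, 190]
210 [103, 104, 105, 105, 105, 105, 106, 105, 105, 117, 153, 185, 195, 195, 195, 194, 194, 195, 194, 194]
240 [82, 54, 36, 29, 28, 29, 32, 35, 36, 32, 28, 28, 28, 29, 29, 30, 30, 29, 28, 29]
270 [29, 27, 24, 25, 28, 30, 29, 30, 28, 31, 29, 29, 29, 31, 29, 30, 29, 29, 27, 30]
300 [49, 80, 90, 91, 90, 90, 89, 87, 87, 85, 84, 98, 146, 130, 123, 122, 121, 121, 121, 121]
330 [84, 86, 85, 81, 74, 72, 72, 71, 71, 73, 69, 53, 26, 22, 33, 35, 30, 24, 25, 25]
```

Request:
{"name": "step_arm", "arguments": {
  "grip_force": 60,
  "moves": [
    {"rx": 0,"ry": 0,"rz": 0,"dx": -4.9,"dy": 3.2,"dz": 20,"gripper": -0.57},
    {"rx": 0,"ry": 0,"rz": 0,"dx": 0,"dy": 0,"dz": 25,"gripper": -0.57},
    {"rx": 0,"ry": 0,"rz": 0,"dx": 0,"dy": 0,"dz": 15,"gripper": -0.57},
    {"rx": 0,"ry": 0,"rz": 0,"dx": 0,"dy": 0,"dz": 9,"gripper": -0.57},
    {"rx": 0,"ry": 0,"rz": 0,"dx": 0,"dy": 0,"dz": 5,"gripper": -0.57},
    {"rx": 0,"ry": 0,"rz": 0,"dx": 0,"dy": 0,"dz": 3,"gripper": -0.57},
    {"rx": 0,"ry": 0,"rz": 0,"dx": 0,"dy": 0,"dz": 0,"gripper": -0.57},
    {"rx": 0,"ry": 0,"rz": 0,"dx": 0,"dy": 0,"dz": 0,"gripper": -0.57}
  ]
}}

```text
clock: 38.67
tcp_pos: [0.4529, -0.0341, 0.0395]
orientation: [-2.033, -2.036, 0.345]
contact_force: [3.1, -3.7, 24.7]
grip_width: 0.0187
gripper_force: 12.0
```

Request:
{"name": "step_arm", "arguments": {
  "moves": [
    {"rx": 0,"ry": 0,"rz": 0,"dx": 0,"dy": 0,"dz": -9,"gripper": -0.57},
    {"rx": 0,"ry": 0,"rz": 0,"dx": 0,"dy": 0,"dz": -12,"gripper": -0.57},
    {"rx": 0,"ry": 0,"rz": 0,"dx": 0,"dy": 0,"dz": 0,"gripper": -0.57},
    {"rx": 0,"ry": 0,"rz": 0,"dx": 0,"dy": 0,"dz": 0,"gripper": -0.57}
  ]
}}

```text
clock: 39.17
tcp_pos: [0.4553, -0.0346, 0.0557]
orientation: [-2.027, -2.032, 0.352]
contact_force: [0.5, 0.0, -0.3]
grip_width: 0.0184
gripper_force: 0.0
```

```bash
python3 - <<'E'
from h import *
o,p,M=state(); print(p,o["contact_force"].round(1))
c=cam("wrist"); w=r.grab_frame("wrist"); cv2.imwrite("pics/w13.png",w); g=cv2.cvtColor(w,cv2.COLOR_BGR2GRAY)
for z in (.073,.0606): print(z,rimfit(.402,-.033,z,g,c,np.arange(30,200,5)))
P,G=bowl_tcp(.402,-.033,.0606); print(P,delta(P,G))
E
```

```text
[ 0.45525675 -0.03457398  0.05565397] [ 0.5  0.  -0.3]
0.073 (array([ 0.4136, -0.029 ,  0.0521]), np.float64(0.0004))
0.0606 (array([ 0.4045, -0.0357,  0.0571]), np.float64(0.0005))
[ 0.44727162 -0.033       0.03524584] (array([ 1.5, -0.4, 21.8]), array([-0. , -0.3,  0.2]))
```

Request:
{"name": "step_arm", "arguments": {
  "moves": [
    {"rx": 0,"ry": 0,"rz": 0,"dx": 0,"dy": 0,"dz": -30,"gripper": -0.57},
    {"rx": 0,"ry": 0,"rz": 0,"dx": 0,"dy": 0,"dz": -40,"gripper": -0.57},
    {"rx": 0,"ry": 0,"rz": 0,"dx": 0,"dy": 0,"dz": 0,"gripper": -0.57},
    {"rx": 0,"ry": 0,"rz": 0,"dx": 0,"dy": 0,"dz": 0,"gripper": -0.57}
  ]
}}

```text
clock: 39.72
tcp_pos: [0.4787, -0.0351, 0.121]
orientation: [-2.027, -2.031, 0.353]
contact_force: [-0.4, 0.6, -0.3]
grip_width: 0.0187
gripper_force: 0.0
```

```bash
python3 nest.py .403 -.033 .0606;  python3 - <<'E'
from h import *
c=cam("wrist"); g=cv2.imread("pics/n606.png",0)
cx,cy,z=.4021,-.0329,.0606
rr=np.arange(.036,.070,.001)
for a in np.radians(range(0,360,30)):
    X=np.array([(cx+q*np.cos(a),cy+q*np.sin(a),z) for q in rr]); uv=cv2.projectPoints(X,c["rvec"],c["tvec"],c["mtx"],c["D"])[0][:,0].astype(np.float32)
    print(int(np.degrees(a)+.5),uv[18].round(0).tolist(),cv2.remap(g,uv[:,:1].copy(),uv[:,1:].copy(),cv2.INTER_LINEAR).ravel().tolist())
E
```

```text
0.073 [ 0.4106 -0.0291  0.0518] 0.0007
0.0606 [ 0.4027 -0.0334  0.0549] 0.0008
0.0482 [ 0.395  -0.0378  0.0582] 0.0008
(array([ 1.3,  0.8, 90.7]), array([-0.1, -0.3,  0.2]))
0 [281.0, 214.0] [192, 191, 191, 191, 192, 192, 192, 181, 164, 157, 156, 156, 153, 151, 148, 151, 153, 117, 98, 123, 155, 141, 134, 138, 139, 137, 146, 183, 212, 214, 213, 212, 214, 213, 213]
30 [272.0, 179.0] [194, 193, 191, 191, 190, 189, 190, 189, 190, 191, 191, 185, 162, 141, 138, 155, 152, 106, 74, 83, 125, 163, 131, 84, 106, 133, 138, 157, 198, 213, 213, 213, 213, 214, 214]
60 [247.0, 151.0] [190, 190, 191, 192, 192, 193, 187, 166, 150, 145, 144, 143, 141, 139, 135, 147, 162, 135, 116, 127, 161, 174, 191, 206, 207, 208, 209, 211, 212, 213, 213, 213, 213, 212, 212]
90 [216.0, 140.0] [151, 151, 150, 148, 146, 145, 144, 142, 141, 140, 126, 102, 93, 92, 85, 83, 112, 160, 181, 190, 203, 208, 207, 206, 205, 205, 206, 206, 205, 205, 206, 207, 206, 206, 206]
120 [188.0, 149.0] [155, 155, 154, 145, 125, 114, 111, 110, 110, 108, 106, 104, 103, 100, 91, 83, 82, 104, 148, 181, 198, 202, 200, 200, 198, 196, 194, 190, 17
[... 645 characters left out ...]
4, 144, 143, 143, 142, 141, 138, 133, 128, 127, 129, 129, 131, 143, 163, 168, 152, 122, 109, 107, 108, 109, 109, 108, 108, 108, 108, 108, 108]
270 [223.0, 265.0] [145, 144, 144, 144, 144, 143, 142, 141, 141, 140, 140, 138, 137, 133, 127, 125, 123, 127, 140, 158, 156, 131, 111, 107, 108, 108, 109, 108, 108, 107, 107, 106, 106, 106, 105]
300 [250.0, 263.0] [172, 172, 172, 167, 154, 140, 135, 132, 132, 131, 131, 128, 114, 91, 83, 88, 91, 91, 90, 90, 90, 91, 90, 90, 91, 90, 89, 79, 63, 45, 32, 25, 25, 27, 23]
330 [272.0, 245.0] [167, 166, 168, 167, 166, 163, 161, 160, 159, 145, 117, 95, 89, 89, 85, 85, 100, 114, 116, 125, 132, 133, 131, 131, 130, 131, 131, 131, 130, 130, 130, 129, 130, 131, 131]
```

Request:
{"name": "step_arm", "arguments": {
  "moves": [
    {"rx": 0,"ry": 0,"rz": 0,"dx": 1,"dy": -37.5,"dz": 13.7,"gripper": -1},
    {"rx": 0,"ry": 0,"rz": 0,"dx": 0,"dy": -37.5,"dz": 13.7,"gripper": -1},
    {"rx": 0,"ry": 0,"rz": 0,"dx": 0,"dy": 0,"dz": 0,"gripper": -1},
    {"rx": 0,"ry": 0,"rz": 0,"dx": 0,"dy": 15.9,"dz": 43.7,"gripper": -1},
    {"rx": 0,"ry": 0,"rz": 0,"dx": 0,"dy": 10,"dz": 28,"gripper": -1},
    {"rx": 0,"ry": 0,"rz": 0,"dx": 0,"dy": 5.8,"dz": 15.6,"gripper": -1},
    {"rx": 0,"ry": 0,"rz": 0,"dx": 0,"dy": 0,"dz": 0,"gripper": -1}
  ]
}}

```text
clock: 40.65
tcp_pos: [0.3991, -0.0332, 0.0279]
orientation: [-2.025, -2.031, 0.353]
contact_force: [-0.2, -1.1, 0.4]
grip_width: -0.0001
gripper_force: 0.0
```

Request:
{"name": "step_arm", "arguments": {
  "moves": [
    {"rx": 0,"ry": 0,"rz": 0,"dx": 0,"dy": -14,"dz": 5.1,"gripper": -1},
    {"rx": 0,"ry": 0,"rz": 0,"dx": 0,"dy": -9.4,"dz": 3.4,"gripper": -1},
    {"rx": 0,"ry": 0,"rz": 0,"dx": 0,"dy": -4.7,"dz": 1.7,"gripper": -1},
    {"rx": 0,"ry": 0,"rz": 0,"dx": 0,"dy": -4.7,"dz": 1.7,"gripper": -1},
    {"rx": 0,"ry": 0,"rz": 0,"dx": 0,"dy": -4.7,"dz": 1.7,"gripper": -1},
    {"rx": 0,"ry": 0,"rz": 0,"dx": 0,"dy": -4.7,"dz": 1.7,"gripper": -1},
    {"rx": 0,"ry": 0,"rz": 0,"dx": 0,"dy": -4.7,"dz": 1.7,"gripper": -1},
    {"rx": 0,"ry": 0,"rz": 0,"dx": 0,"dy": -4.7,"dz": 1.7,"gripper": -1}
  ]
}}

```text
clock: 41.65
tcp_pos: [0.3448, -0.0334, 0.0287]
orientation: [-2.028, -2.032, 0.351]
contact_force: [1.6, 0.7, 0.2]
grip_width: -0.0005
gripper_force: 0.4
```

Request:
{"name": "step_arm", "arguments": {
  "moves": [
    {"rx": 0,"ry": 0,"rz": 0,"dx": 0,"dy": -3.8,"dz": 1.4,"gripper": -1},
    {"rx": 0,"ry": 0,"rz": 0,"dx": 0,"dy": -3.8,"dz": 1.4,"gripper": -1},
    {"rx": 0,"ry": 0,"rz": 0,"dx": 0,"dy": 0,"dz": 0,"gripper": -1},
    {"rx": 0,"ry": 0,"rz": 0,"dx": 0,"dy": 8,"dz": -3,"gripper": -1},
    {"rx": 0,"ry": 0,"rz": 0,"dx": 0,"dy": 0,"dz": -40,"gripper": -1},
    {"rx": 0,"ry": 0,"rz": 0,"dx": 0,"dy": 60,"dz": -12,"gripper": -0.4},
    {"rx": 0,"ry": 0,"rz": 0,"dx": 0,"dy": 10,"dz": -20,"gripper": -0.4},
    {"rx": 0,"ry": 0,"rz": 0,"dx": 0,"dy": 0,"dz": 0,"gripper": -0.4},
    {"rx": 0,"ry": 0,"rz": 0,"dx": 0,"dy": 0,"dz": 0,"gripper": -0.4}
  ]
}}

```text
clock: 42.78
tcp_pos: [0.4343, -0.0337, 0.072]
orientation: [-2.026, -2.032, 0.353]
contact_force: [-0.4, -0.4, -0.4]
grip_width: 0.0256
gripper_force: 0.0
```

```bash
python3 - <<'E'
import re
s=open('h.py').read()
# rim line = local bright ridge close to the expected radius
s=s.replace("D=np.gradient(cv2.GaussianBlur(P,(0,0),1.5),axis=1); k=D.argmax(1); q=rr[k]  # dark inside -> bright rim",
"B=cv2.GaussianBlur(P,(0,0),1.5); D=-np.gradient(np.gradient(B,axis=1),axis=1)-2*np.abs(rr-rmid)[None]/.01; k=D.argmax(1); q=rr[k]")
s=s.replace("(cx,cy,.053)","(cx,cy,rmid)")
open('h.py','w').write(s)
E
python3 - <<'E'
from h import *
g=cv2.imread("pics/n606.png",0); print("n/a")
o,p,M=state(); print(p)
c=cam("wrist"); w=r.grab_frame("wrist"); cv2.imwrite("pics/w14.png",w); g=cv2.cvtColor(w,cv2.COLOR_BGR2GRAY)
for s in (.36,.37,.375,.38,.39): print(s,rimfit(s,-.033,.0606,g,c,it=6))
h=cv2.HoughCircles(cv2.medianBlur(g,3),cv2.HOUGH_GRADIENT,1,5,param1=120,param2=30,minRadius=45,maxRadius=85)
for x in (h[0][:8] if h is not None else []): print(x, onz(c,x[:2],.0606)[:2])
E
```

```text
n/a
[ 0.43426935 -0.03371101  0.07204961]
0.36 (array([ 0.357 , -0.0317,  0.0541]), np.float64(0.0005))
0.37 (array([ 0.3839, -0.0338,  0.0548]), np.float64(0.0003))
0.375 (array([ 0.3838, -0.0337,  0.0548]), np.float64(0.0003))
0.38 (array([ 0.3838, -0.0337,  0.0548]), np.float64(0.0003))
0.39 (array([ 0.3838, -0.0337,  0.0548]), np.float64(0.0003))
[217.5 230.5  83.3] [ 0.386  -0.0311]
[212.5 235.5  84.4] [ 0.3819 -0.0352]
[218.5 218.5  71.1] [ 0.3873 -0.0226]
[230.5 228.5  75.5] [ 0.3958 -0.0283]
[225.5 225.5  74.4] [ 0.3922 -0.0268]
[220.5 226.5  78.8] [ 0.3884 -0.0279]
[209.5 209.5  62.4] [ 0.3809 -0.0172]
[216.5 213.5  66.8] [ 0.386  -0.0193]
```

```bash
python3 - <<'E'
from h import *
P,G=bowl_tcp(.3838,-.0337,.0606); print(P,delta(P,G))
E
```

```text
[ 0.42907162 -0.0337      0.03524584] (array([-0.1,  8. , 36.3]), array([-0.1, -0.3,  0.2]))
```

Request:
{"name": "step_arm", "arguments": {
  "moves": [
    {"rx": 0,"ry": 0,"rz": 0,"dx": 0,"dy": 8,"dz": 0,"gripper": -0.45},
    {"rx": 0,"ry": 0,"rz": 0,"dx": 0,"dy": 0,"dz": 16,"gripper": -0.45},
    {"rx": 0,"ry": 0,"rz": 0,"dx": 0,"dy": 0,"dz": 10,"gripper": -0.45},
    {"rx": 0,"ry": 0,"rz": 0,"dx": 0,"dy": 0,"dz": 6,"gripper": -0.45},
    {"rx": 0,"ry": 0,"rz": 0,"dx": 0,"dy": 0,"dz": 3,"gripper": -0.45},
    {"rx": 0,"ry": 0,"rz": 0,"dx": 0,"dy": 0,"dz": 0,"gripper": -0.45},
    {"rx": 0,"ry": 0,"rz": 0,"dx": 0,"dy": 0,"dz": 0,"gripper": -0.45}
  ]
}}

```text
clock: 43.7
tcp_pos: [0.4327, -0.0335, 0.0385]
orientation: [-2.03, -2.034, 0.35]
contact_force: [-0.5, -2.4, 18.9]
grip_width: 0.0234
gripper_force: 0.0
```

Request:
{"name": "step_arm", "arguments": {
  "moves": [
    {"rx": 0,"ry": 0,"rz": 0,"dx": 0,"dy": 0,"dz": -20,"gripper": -0.4},
    {"rx": 0,"ry": 0,"rz": 0,"dx": 0,"dy": 0,"dz": -30,"gripper": -0.4},
    {"rx": -10,"ry": 0,"rz": 0,"dx": 0,"dy": 0,"dz": 0,"gripper": -0.4},
    {"rx": -2,"ry": 0,"rz": 0,"dx": 0,"dy": 0,"dz": 0,"gripper": -0.4},
    {"rx": 0,"ry": 0,"rz": 0,"dx": 0,"dy": 0,"dz": 0,"gripper": -0.4},
    {"rx": 0,"ry": 0,"rz": 0,"dx": 0,"dy": 0,"dz": 0,"gripper": -0.4}
  ]
}}

```text
clock: 44.45
tcp_pos: [0.4487, -0.0337, 0.0841]
orientation: [-2.145, -2.148, 0.143]
contact_force: [0.3, -0.4, -0.3]
grip_width: 0.0256
gripper_force: 0.0
```

```bash
cat > nest2.py <<'E'
from h import *
import sys
cx,cy,z,a=map(float,sys.argv[1:5])
c=cam("wrist"); w=r.grab_frame("wrist"); cv2.imwrite("pics/m%d.png"%(r.get_obs()["clock"]*100),w); g=cv2.cvtColor(w,cv2.COLOR_BGR2GRAY)
S=[rimfit(cx+d,cy+e,z,g,c,it=6) for d in (-.008,0,.008) for e in (-.005,.005)]
for s in S: print(*s)
S=min(S,key=lambda s:s[1])[0]
P,G=bowl_tcp(S[0],S[1],z,a=a); print(state()[1].round(4),P.round(4),delta(P,G))
E
python3 nest2.py .384 -.0337 .0606 8
```

```text
[ 0.3832 -0.0335  0.0545] 0.0001
[ 0.3832 -0.0335  0.0543] 0.0002
[ 0.3832 -0.0335  0.0544] 0.0001
[ 0.3832 -0.0336  0.0544] 0.0002
[ 0.3833 -0.0335  0.0545] 0.0001
[ 0.3833 -0.0335  0.0544] 0.0001
[ 0.4488 -0.0336  0.084 ] [ 0.4323 -0.0335  0.0343] (array([-0.2, -9.4, 51.5]), array([ 0. , -0.4,  0.1]))
```

Request:
{"name": "step_arm", "arguments": {
  "moves": [
    {"rx": 0,"ry": 0,"rz": 0,"dx": 0,"dy": -8.5,"dz": 0,"gripper": -0.4},
    {"rx": 0,"ry": 0,"rz": 0,"dx": 0,"dy": 0,"dz": 25,"gripper": -0.4},
    {"rx": 0,"ry": 0,"rz": 0,"dx": 0,"dy": 0,"dz": 14,"gripper": -0.4},
    {"rx": 0,"ry": 0,"rz": 0,"dx": 0,"dy": 0,"dz": 8,"gripper": -0.4},
    {"rx": 0,"ry": 0,"rz": 0,"dx": 0,"dy": 0,"dz": 4,"gripper": -0.4},
    {"rx": 0,"ry": 0,"rz": 0,"dx": 0,"dy": 0,"dz": 0,"gripper": -0.4},
    {"rx": 0,"ry": 0,"rz": 0,"dx": 0,"dy": 0,"dz": 0,"gripper": -0.4}
  ]
}}

```text
clock: 45.38
tcp_pos: [0.433, -0.0333, 0.0349]
orientation: [-2.145, -2.149, 0.142]
contact_force: [0.5, 0.4, -0.2]
grip_width: 0.0258
gripper_force: 0.0
```

No contact now; close and lift.

Request:
{"name": "step_arm", "arguments": {
  "grip_force": 60,
  "moves": [
    {"rx": 0,"ry": 0,"rz": 0,"dx": 0,"dy": 0,"dz": 0,"gripper": -1},
    {"rx": 0,"ry": 0,"rz": 0,"dx": 0,"dy": 0,"dz": 0,"gripper": -1},
    {"rx": 0,"ry": 0,"rz": 0,"dx": 0,"dy": 0,"dz": 0,"gripper": -1},
    {"rx": 0,"ry": 0,"rz": 0,"dx": 0,"dy": 0,"dz": 0,"gripper": -1}
  ]
}}

```text
clock: 45.88
tcp_pos: [0.4326, -0.0333, 0.0351]
orientation: [-2.145, -2.148, 0.144]
contact_force: [-0.3, 0.2, 6.1]
grip_width: 0.0016
gripper_force: 57.9
```

Request:
{"name": "step_arm", "arguments": {
  "grip_force": 80,
  "moves": [
    {"rx": 0,"ry": 0,"rz": 0,"dx": 0,"dy": -1.4,"dz": -9.9,"gripper": -1},
    {"rx": 0,"ry": 0,"rz": 0,"dx": 0,"dy": -2.1,"dz": -15,"gripper": -1},
    {"rx": 0,"ry": 0,"rz": 0,"dx": 0,"dy": -4.2,"dz": -30,"gripper": -1},
    {"rx": 0,"ry": 0,"rz": 0,"dx": 0,"dy": -7,"dz": -49,"gripper": -1},
    {"rx": 0,"ry": 0,"rz": 0,"dx": 0,"dy": -8,"dz": -55,"gripper": -1},
    {"rx": 6,"ry": 0,"rz": 0,"dx": 0,"dy": 0,"dz": 0,"gripper": -1},
    {"rx": 6,"ry": 0,"rz": 0,"dx": 0,"dy": 0,"dz": 0,"gripper": -1},
    {"rx": 0,"ry": 0,"rz": 0,"dx": 0,"dy": 0,"dz": 0,"gripper": -1}
  ]
}}

```text
clock: 46.88
tcp_pos: [0.4335, -0.0341, 0.1952]
orientation: [-2.027, -2.032, 0.348]
contact_force: [0.5, -0.1, -1.2]
grip_width: 0.0012
gripper_force: 53.4
```

```bash
python3 - <<'E'
from h import *
o,p,M=state(); print(p,o["contact_force"].round(2),o["moment"].round(2),o["grip_width"],M[:,2].round(3))
c=cam("wrist"); w=r.grab_frame("wrist"); cv2.imwrite("pics/w15.png",w); g=cv2.cvtColor(w,cv2.COLOR_BGR2GRAY)
rel=np.array([-.0458,0,.0247])
for dz in (.01,0,-.01): print(dz,(p+rel).round(4),rimfit(p[0]-.0458,p[1],p[2]+.0247+dz,g,c,np.arange(30,330,5),it=6))
E
```

```text
[ 0.43350979 -0.03405012  0.1951953 ] [ 0.46 -0.06 -1.23] [ 0.03 -0.5  -0.03] 0.0012077169950316423 [-0.34   0.007 -0.94 ]
0.01 [ 0.3877 -0.0341  0.2199] (array([ 0.3998, -0.0334,  0.0543]), np.float64(0.0011))
0 [ 0.3877 -0.0341  0.2199] (array([ 0.3917, -0.0335,  0.0534]), np.float64(0.0006))
-0.01 [ 0.3877 -0.0341  0.2199] (array([ 0.3816, -0.0365,  0.0552]), np.float64(0.0007))
```

Request:
{"name": "step_arm", "arguments": {
  "moves": [
    {"rx": 0,"ry": 0,"rz": 0,"dx": 48.4,"dy": 5.2,"dz": -1.9,"gripper": -1},
    {"rx": 0,"ry": 0,"rz": 0,"dx": 48.4,"dy": 5.2,"dz": -1.9,"gripper": -1},
    {"rx": 0,"ry": 0,"rz": 0,"dx": 48.4,"dy": 5.2,"dz": -1.9,"gripper": -1},
    {"rx": 0,"ry": 0,"rz": 0,"dx": 48.4,"dy": 5.2,"dz": -1.9,"gripper": -1},
    {"rx": 0,"ry": 0,"rz": 0,"dx": 48.4,"dy": 5.2,"dz": -1.9,"gripper": -1},
    {"rx": 0,"ry": 0,"rz": 0,"dx": 48.4,"dy": 5.2,"dz": -1.9,"gripper": -1},
    {"rx": 0,"ry": 0,"rz": 0,"dx": 48.4,"dy": 5.2,"dz": -1.9,"gripper": -1},
    {"rx": 0,"ry": 0,"rz": 0,"dx": 0,"dy": 15.4,"dz": 42.3,"gripper": -1},
    {"rx": 0,"ry": 0,"rz": 0,"dx": 0,"dy": 15.4,"dz": 42.3,"gripper": -1},
    {"rx": 0,"ry": 0,"rz": 0,"dx": 0,"dy": 15.4,"dz": 42.3,"gripper": -1},
    {"rx": 0,"ry": 0,"rz": 0,"dx": 0,"dy": 0,"dz": 0,"gripper": -1},
    {"rx": 0,"ry": 0,"rz": 0,"dx": 0,"dy": 0,"dz": 0,"gripper": -1}
  ]
}}

```text
clock: 48.42
tcp_pos: [0.4711, 0.3061, 0.0644]
orientation: [-2.027, -2.033, 0.347]
contact_force: [-0.2, -0.4, -0.3]
grip_width: 0.0014
gripper_force: 53.4
```

Request:
{"name": "step_arm", "arguments": {
  "moves": [
    {"rx": 0,"ry": 0,"rz": 0,"dx": 0,"dy": 5.1,"dz": 14.1,"gripper": -1},
    {"rx": 0,"ry": 0,"rz": 0,"dx": 0,"dy": 2.4,"dz": 6.6,"gripper": -1},
    {"rx": 0,"ry": 0,"rz": 0,"dx": 0,"dy": 1.4,"dz": 3.8,"gripper": -1},
    {"rx": 0,"ry": 0,"rz": 0,"dx": 0,"dy": 0,"dz": 0,"gripper": -1},
    {"rx": 0,"ry": 0,"rz": 0,"dx": 0,"dy": 0,"dz": 0,"gripper": -1}
  ]
}}

```text
clock: 49.05
tcp_pos: [0.4706, 0.3057, 0.0363]
orientation: [-2.027, -2.032, 0.351]
contact_force: [-0.1, 0.5, -0.9]
grip_width: 0.0011
gripper_force: 53.5
```

Request:
{"name": "step_arm", "arguments": {
  "moves": [
    {"rx": 0,"ry": 0,"rz": 0,"dx": 0,"dy": 1.4,"dz": 3.8,"gripper": -1},
    {"rx": 0,"ry": 0,"rz": 0,"dx": 0,"dy": 1.4,"dz": 3.8,"gripper": -1},
    {"rx": 0,"ry": 0,"rz": 0,"dx": 0,"dy": 0.7,"dz": 1.9,"gripper": -1},
    {"rx": 0,"ry": 0,"rz": 0,"dx": 0,"dy": 0,"dz": 0,"gripper": -1}
  ]
}}

```text
clock: 49.55
tcp_pos: [0.4713, 0.3057, 0.0268]
orientation: [-2.028, -2.032, 0.351]
contact_force: [1.0, -1.5, 7.1]
grip_width: 0.0015
gripper_force: 53.8
```

Request:
{"name": "step_arm", "arguments": {
  "moves": [
    {"rx": 0,"ry": 0,"rz": 0,"dx": 0,"dy": 0,"dz": 0,"gripper": -0.7},
    {"rx": 0,"ry": 0,"rz": 0,"dx": 0,"dy": 0,"dz": 0,"gripper": -0.5},
    {"rx": 0,"ry": 0,"rz": 0,"dx": 0,"dy": 0,"dz": 0,"gripper": -0.4},
    {"rx": 0,"ry": 0,"rz": 0,"dx": 0,"dy": 0,"dz": 0,"gripper": -0.4},
    {"rx": 0,"ry": 0,"rz": 0,"dx": 0,"dy": 0,"dz": -10,"gripper": -0.4},
    {"rx": 0,"ry": 0,"rz": 0,"dx": 0,"dy": 0,"dz": -30,"gripper": -0.4},
    {"rx": 0,"ry": 0,"rz": 0,"dx": 0,"dy": 0,"dz": -50,"gripper": -0.4},
    {"rx": 0,"ry": 0,"rz": 0,"dx": 0,"dy": 0,"dz": -50,"gripper": -0.4},
    {"rx": 0,"ry": 0,"rz": 0,"dx": 0,"dy": 0,"dz": 0,"gripper": -0.4}
  ]
}}

```text
clock: 50.68
tcp_pos: [0.5214, 0.3066, 0.1621]
orientation: [-2.03, -2.032, 0.34]
contact_force: [1.3, -0.4, -0.4]
grip_width: 0.0257
gripper_force: 0.0
```

```bash
python3 - <<'E'
from h import *
c=cam("wrist"); w=r.grab_frame("wrist"); cv2.imwrite("pics/w16.png",w); g=cv2.cvtColor(w,cv2.COLOR_BGR2GRAY)
for n,x,y in [("B1",.428,.305),("F1",.291,.374),("F2",.291,.232),("b5",.417,.45)]: print(n,proj(c,[(x,y,.051)])[0],rimfit(x,y,.051,g,c,it=6))
P,G=bowl_tcp(.3832,-.0335,.0482,a=8); Q=P-G[:,2]*.075; print(delta(Q,G))
E
```

```text
B1 [230.5 195.8] (array([0.4266, 0.3046, 0.0545]), np.float64(0.0))
F1 [116.4 123.7] (array([0.2907, 0.3732, 0.0546]), np.float64(0.0001))
F2 [134.  244.1] (array([0.2908, 0.2317, 0.0546]), np.float64(0.0001))
b5 [212.2  35.8] (array([0.4175, 0.4531, 0.0545]), np.float64(0.0))
(array([-339.5,  -52. ,   83.3]), array([-11.8,  -0.4,   0.1]))
```

Request:
{"name": "step_arm", "arguments": {
  "moves": [
    {"rx": 0,"ry": 0,"rz": 0,"dx": -30,"dy": 0,"dz": -20,"gripper": -0.4},
    {"rx": 0,"ry": 0,"rz": 0,"dx": -52,"dy": -9,"dz": 0,"gripper": -0.4},
    {"rx": 0,"ry": 0,"rz": 0,"dx": -52,"dy": -9,"dz": 0,"gripper": -0.4},
    {"rx": 0,"ry": 0,"rz": 0,"dx": -52,"dy": -9,"dz": 0,"gripper": -0.4},
    {"rx": 0,"ry": 0,"rz": 0,"dx": -52,"dy": -9,"dz": 0,"gripper": -0.4},
    {"rx": 0,"ry": 0,"rz": 0,"dx": -52,"dy": -8,"dz": 0,"gripper": -0.4},
    {"rx": 0,"ry": 0,"rz": 0,"dx": -49,"dy": -8,"dz": 20,"gripper": -0.4},
    {"rx": -6,"ry": 0,"rz": 0,"dx": 0,"dy": 0,"dz": 35,"gripper": -0.4},
    {"rx": -6,"ry": 0,"rz": 0,"dx": 0,"dy": 0,"dz": 35,"gripper": -0.4},
    {"rx": 0,"ry": 0,"rz": 0,"dx": 0,"dy": 0,"dz": 0,"gripper": -0.4},
    {"rx": 0,"ry": 0,"rz": 0,"dx": 0,"dy": 0,"dz": 0,"gripper": -0.4}
  ]
}}

```text
clock: 52.1
tcp_pos: [0.4499, -0.0339, 0.1067]
orientation: [-2.144, -2.148, 0.144]
contact_force: [0.6, 0.5, 0.0]
grip_width: 0.0253
gripper_force: 0.0
```

```bash
python3 nest2.py .383 -.0335 .048 8
```

```text
[ 0.3843 -0.0338  0.0551] 0.0004
[ 0.3842 -0.0338  0.0551] 0.0004
[ 0.3842 -0.0338  0.0552] 0.0004
[ 0.3843 -0.0338  0.0551] 0.0004
[ 0.3843 -0.0338  0.0551] 0.0002
[ 0.3843 -0.0338  0.0551] 0.0002
[ 0.4508 -0.0337  0.107 ] [ 0.4334 -0.0338  0.0217] (array([-0.6, -5.4, 86.9]), array([ 0.1, -0.4,  0.1]))
```

Request:
{"name": "step_arm", "arguments": {
  "moves": [
    {"rx": -3,"ry": 0,"rz": 0,"dx": 0,"dy": 0,"dz": 0,"gripper": -0.4},
    {"rx": 0,"ry": 0,"rz": 0,"dx": 0,"dy": 0,"dz": 0,"gripper": -0.4},
    {"rx": 0,"ry": 0,"rz": 0,"dx": 0,"dy": 0,"dz": 0,"gripper": -0.4}
  ]
}}

```text
clock: 52.52
tcp_pos: [0.4506, -0.0338, 0.1068]
orientation: [-2.173, -2.176, 0.087]
contact_force: [0.4, -0.1, -0.2]
grip_width: 0.026
gripper_force: 0.0
```

```bash
python3 nest2.py .3843 -.0338 .048 5
```

```text
[ 0.3842 -0.0339  0.055 ] 0.0004
[ 0.3842 -0.0339  0.055 ] 0.0003
[ 0.3842 -0.0339  0.0551] 0.0004
[ 0.3842 -0.0339  0.055 ] 0.0001
[ 0.3842 -0.0339  0.0551] 0.0004
[ 0.3842 -0.0339  0.055 ] 0.0004
[ 0.4505 -0.0338  0.1067] [ 0.4343 -0.0339  0.0216] (array([-0.6, -8.7, 86.2]), array([ 0. , -0.4,  0.1]))
```

Request:
{"name": "step_arm", "arguments": {
  "grip_force": 60,
  "moves": [
    {"rx": 0,"ry": 0,"rz": 0,"dx": 0,"dy": -8,"dz": 25,"gripper": -0.4},
    {"rx": 0,"ry": 0,"rz": 0,"dx": 0,"dy": 0,"dz": 30,"gripper": -0.4},
    {"rx": 0,"ry": 0,"rz": 0,"dx": 0,"dy": 0,"dz": 16,"gripper": -0.4},
    {"rx": 0,"ry": 0,"rz": 0,"dx": 0,"dy": 0,"dz": 8,"gripper": -0.4},
    {"rx": 0,"ry": 0,"rz": 0,"dx": 0,"dy": 0,"dz": 5,"gripper": -0.4},
    {"rx": 0,"ry": 0,"rz": 0,"dx": 0,"dy": 0,"dz": 2,"gripper": -0.4},
    {"rx": 0,"ry": 0,"rz": 0,"dx": 0,"dy": 0,"dz": 0,"gripper": -0.4},
    {"rx": 0,"ry": 0,"rz": 0,"dx": 0,"dy": 0,"dz": 0,"gripper": -0.4}
  ]
}}

```text
clock: 53.58
tcp_pos: [0.4345, -0.0336, 0.0217]
orientation: [-2.173, -2.176, 0.087]
contact_force: [-0.0, 0.4, -0.9]
grip_width: 0.0254
gripper_force: 0.0
```

Request:
{"name": "step_arm", "arguments": {
  "moves": [
    {"rx": 0,"ry": 0,"rz": 0,"dx": 0,"dy": 0,"dz": 0,"gripper": -1},
    {"rx": 0,"ry": 0,"rz": 0,"dx": 0,"dy": 0,"dz": 0,"gripper": -1},
    {"rx": 0,"ry": 0,"rz": 0,"dx": 0,"dy": 0,"dz": 0,"gripper": -1},
    {"rx": 0,"ry": 0,"rz": 0,"dx": 0,"dy": 0,"dz": 0,"gripper": -1}
  ]
}}

```text
clock: 54.08
tcp_pos: [0.4343, -0.0332, 0.0218]
orientation: [-2.173, -2.176, 0.088]
contact_force: [-0.5, 1.6, 6.0]
grip_width: 0.0028
gripper_force: 57.7
```

Request:
{"name": "step_arm", "arguments": {
  "grip_force": 80,
  "moves": [
    {"rx": 0,"ry": 0,"rz": 0,"dx": 0,"dy": -0.9,"dz": -9.9,"gripper": -1},
    {"rx": 0,"ry": 0,"rz": 0,"dx": 0,"dy": -1.3,"dz": -15,"gripper": -1},
    {"rx": 0,"ry": 0,"rz": 0,"dx": 0,"dy": -2.6,"dz": -30,"gripper": -1},
    {"rx": 0,"ry": 0,"rz": 0,"dx": 0,"dy": -4.3,"dz": -49,"gripper": -1},
    {"rx": 0,"ry": 0,"rz": 0,"dx": 0,"dy": -6,"dz": -60,"gripper": -1},
    {"rx": 7.5,"ry": 0,"rz": 0,"dx": 0,"dy": 0,"dz": 0,"gripper": -1},
    {"rx": 7.5,"ry": 0,"rz": 0,"dx": 0,"dy": 0,"dz": 0,"gripper": -1},
    {"rx": 0,"ry": 0,"rz": 0,"dx": 0,"dy": 0,"dz": 0,"gripper": -1}
  ]
}}

```text
clock: 55.08
tcp_pos: [0.4349, -0.0343, 0.1859]
orientation: [-2.027, -2.031, 0.348]
contact_force: [-0.1, -0.5, -1.4]
grip_width: 0.0013
gripper_force: 54.7
```

```bash
python3 - <<'E'
from h import *
o,p,M=state(); print(p,o["contact_force"].round(2),o["moment"].round(2),o["grip_width"],M[:,2].round(3))
c=cam("wrist"); w=r.grab_frame("wrist"); cv2.imwrite("pics/w17.png",w); g=cv2.cvtColor(w,cv2.COLOR_BGR2GRAY)
for dz in (.01,0,-.01): print(dz,rimfit(p[0]-.0458,p[1],p[2]+.0247+dz,g,c,np.arange(30,330,5),it=6))
print(delta((.472,.175,.195),tilt(0,20)))
E
```

```text
[ 0.43494128 -0.03432376  0.18589723] [-0.14 -0.53 -1.44] [ 0.03 -0.48  0.02] 0.0012666192467697796 [-0.34   0.008 -0.94 ]
0.01 (array([ 0.3935, -0.0338,  0.0549]), np.float64(0.0009))
0 (array([ 0.3929, -0.0351,  0.0537]), np.float64(0.0006))
-0.01 (array([ 0.3822, -0.038 ,  0.0551]), np.float64(0.0006))
(array([209. ,  33.5, -20. ]), array([ 0.1, -0.4,  0.2]))
```

Request:
{"name": "step_arm", "arguments": {
  "moves": [
    {"rx": 0,"ry": 0,"rz": 0,"dx": 53,"dy": 8.7,"dz": -3.2,"gripper": -1},
    {"rx": 0,"ry": 0,"rz": 0,"dx": 53,"dy": 8.7,"dz": -3.2,"gripper": -1},
    {"rx": 0,"ry": 0,"rz": 0,"dx": 53,"dy": 8.7,"dz": -3.2,"gripper": -1},
    {"rx": 0,"ry": 0,"rz": 0,"dx": 53,"dy": 8.7,"dz": -3.2,"gripper": -1},
    {"rx": 0,"ry": 0,"rz": 0,"dx": 0,"dy": 0,"dz": 0,"gripper": -1},
    {"rx": 0,"ry": 0,"rz": 0,"dx": 0,"dy": 14.3,"dz": 39.3,"gripper": -1},
    {"rx": 0,"ry": 0,"rz": 0,"dx": 0,"dy": 14.3,"dz": 39.3,"gripper": -1},
    {"rx": 0,"ry": 0,"rz": 0,"dx": 0,"dy": 14.3,"dz": 39.3,"gripper": -1},
    {"rx": 0,"ry": 0,"rz": 0,"dx": 0,"dy": 5.1,"dz": 14.1,"gripper": -1},
    {"rx": 0,"ry": 0,"rz": 0,"dx": 0,"dy": 2.4,"dz": 6.6,"gripper": -1},
    {"rx": 0,"ry": 0,"rz": 0,"dx": 0,"dy": 0,"dz": 0,"gripper": -1},
    {"rx": 0,"ry": 0,"rz": 0,"dx": 0,"dy": 0,"dz": 0,"gripper": -1}
  ]
}}

```text
clock: 56.62
tcp_pos: [0.4709, 0.1788, 0.0412]
orientation: [-2.028, -2.033, 0.349]
contact_force: [-1.1, -0.2, 0.6]
grip_width: 0.0013
gripper_force: 53.8
```

Request:
{"name": "step_arm", "arguments": {
  "moves": [
    {"rx": 0,"ry": 0,"rz": 0,"dx": 0,"dy": 1.7,"dz": 4.7,"gripper": -1},
    {"rx": 0,"ry": 0,"rz": 0,"dx": 0,"dy": 1.4,"dz": 3.8,"gripper": -1},
    {"rx": 0,"ry": 0,"rz": 0,"dx": 0,"dy": 1,"dz": 2.8,"gripper": -1},
    {"rx": 0,"ry": 0,"rz": 0,"dx": 0,"dy": 0,"dz": 0,"gripper": -1}
  ]
}}

```text
clock: 57.12
tcp_pos: [0.4702, 0.1785, 0.0278]
orientation: [-2.027, -2.032, 0.352]
contact_force: [0.1, -0.7, 0.6]
grip_width: 0.0014
gripper_force: 53.7
```

Request:
{"name": "step_arm", "arguments": {
  "moves": [
    {"rx": 0,"ry": 0,"rz": 0,"dx": 0,"dy": 0.9,"dz": 2.4,"gripper": -1},
    {"rx": 0,"ry": 0,"rz": 0,"dx": 0,"dy": 0,"dz": 0,"gripper": -1},
    {"rx": 0,"ry": 0,"rz": 0,"dx": 0,"dy": 0,"dz": 0,"gripper": -1}
  ]
}}

```text
clock: 57.5
tcp_pos: [0.4708, 0.1788, 0.0264]
orientation: [-2.028, -2.032, 0.351]
contact_force: [0.5, -1.9, 8.7]
grip_width: 0.0012
gripper_force: 54.8
```

Request:
{"name": "step_arm", "arguments": {
  "moves": [
    {"rx": 0,"ry": 0,"rz": 0,"dx": 0,"dy": 0,"dz": 0,"gripper": -0.7},
    {"rx": 0,"ry": 0,"rz": 0,"dx": 0,"dy": 0,"dz": 0,"gripper": -0.5},
    {"rx": 0,"ry": 0,"rz": 0,"dx": 0,"dy": 0,"dz": 0,"gripper": -0.4},
    {"rx": 0,"ry": 0,"rz": 0,"dx": 0,"dy": 0,"dz": 0,"gripper": -0.4},
    {"rx": 0,"ry": 0,"rz": 0,"dx": 0,"dy": 0,"dz": -10,"gripper": -0.4},
    {"rx": 0,"ry": 0,"rz": 0,"dx": 0,"dy": 0,"dz": -30,"gripper": -0.4},
    {"rx": 0,"ry": 0,"rz": 0,"dx": 0,"dy": 0,"dz": -50,"gripper": -0.4},
    {"rx": 0,"ry": 0,"rz": 0,"dx": 0,"dy": 0,"dz": -50,"gripper": -0.4},
    {"rx": 0,"ry": 0,"rz": 0,"dx": 20,"dy": 0,"dz": -50,"gripper": -0.4},
    {"rx": 0,"ry": 0,"rz": 0,"dx": 30,"dy": 0,"dz": -50,"gripper": -0.4},
    {"rx": 0,"ry": 0,"rz": 0,"dx": 0,"dy": 0,"dz": 0,"gripper": -0.4}
  ]
}}

```text
clock: 58.88
tcp_pos: [0.5532, 0.2316, 0.2561]
orientation: [-2.025, -2.037, 0.34]
contact_force: [0.4, -0.6, -1.4]
grip_width: 0.0257
gripper_force: 0.0
```

```bash
python3 - <<'E'
from h import *
c=cam("wrist"); w=r.grab_frame("wrist"); cv2.imwrite("pics/w18.png",w); g=cv2.cvtColor(w,cv2.COLOR_BGR2GRAY); print(state()[1])
for n,x,y in [("B2",.426,.178),("B1",.4266,.3046),("F1",.291,.374),("F2",.291,.232),("b5",.4175,.453)]: print(n,proj(c,[(x,y,.051)])[0],rimfit(x,y,.051,g,c,it=6))
# tin empty? & hook/handle in top view
t=r.grab_frame("top"); cv2.imwrite("pics/t9.png",t); s=r.grab_frame("scene"); cv2.imwrite("pics/s9.png",s)
# top: is the tin's left edge where it was; floor uniform?
b=cv2.cvtColor(t,cv2.COLOR_BGR2GRAY); a=cv2.cvtColor(cv2.imread("pics/t8.png"),cv2.COLOR_BGR2GRAY)
for row in (205,215): print(b[row,278:360:2].tolist())
d=cv2.absdiff(a,b); ys,xs=np.where(d[160:290,395:480]>40); print("hook region change since t8",len(xs),(xs.mean()+395,ys.mean()+160) if len(xs) else "")
d0=cv2.absdiff(cv2.imread("pics/top0.png",0),b); ys,xs=np.where(d0[160:290,395:480]>35); print("vs start",len(xs),(xs.min()+395,xs.max()+395,ys.min()+160,ys.max()+160) if len(xs) else "")
ct=cam("top"); print("expected tube ends",proj(ct,[(.362,-.275,.2285),(.362,-.387,.2285),(.362,-.195,.15),(.362,-.467,.15)]).tolist())
E
```

```text
[0.55245304 0.22922733 0.25335982]
B2 [243.6 214.3] (array([0.4261, 0.1766, 0.0546]), np.float64(0.0002))
B1 [241.3 118. ] (array([0.4266, 0.3043, 0.0545]), np.float64(0.0))
F1 [148.6  63.5] (array([0.2905, 0.373 , 0.0546]), np.float64(0.0002))
F2 [159.7 169. ] (array([0.2905, 0.2313, 0.0547]), np.float64(0.0002))
b5 [230.3 -18.5] (array([0.4177, 0.453 , 0.0545]), np.float64(0.0))
[154, 154, 143, 99, 102, 112, 113, 127, 164, 171, 172, 172, 171, 171, 166, 140, 118, 112, 109, 90, 69, 70, 75, 76, 77, 79, 80, 80, 81, 81, 82, 83, 85, 86, 89, 91, 93, 96, 97, 102, 106]
[152, 152, 129, 110, 113, 115, 140, 171, 171, 171, 172, 171, 172, 172, 172, 171, 171, 171, 171, 171, 165, 140, 119, 95, 68, 70, 74, 76, 76, 75, 67, 64, 70, 74, 77, 77, 79, 81, 82, 82, 84]
hook region change since t8 1373 (np.float64(404.6584122359796), np.float64(236.1879096868172))
vs start 1564 (np.int64(395), np.int64(451), np.int64(191), np.int64(289))
expected tube ends [[414.5, 224.9], [459.7, 224.5], [377.2, 226.0], [480.1, 225.0]]
```

Request:
{"name": "step_arm", "arguments": {
  "moves": [
    {"rx": 0,"ry": 0,"rz": 0,"dx": 50,"dy": 0,"dz": 0,"gripper": -0.4},
    {"rx": 0,"ry": 0,"rz": 0,"dx": 50,"dy": 0,"dz": 0,"gripper": -0.4},
    {"rx": 0,"ry": 0,"rz": 0,"dx": 50,"dy": 0,"dz": 0,"gripper": -0.4},
    {"rx": 0,"ry": 0,"rz": 0,"dx": 0,"dy": 0,"dz": 0,"gripper": -0.4},
    {"rx": 0,"ry": 0,"rz": 0,"dx": 0,"dy": 0,"dz": 0,"gripper": -0.4}
  ]
}}

```text
clock: 59.65
tcp_pos: [0.552, 0.3757, 0.2507]
orientation: [-2.029, -2.031, 0.355]
contact_force: [0.6, -0.1, 0.0]
grip_width: 0.0255
gripper_force: 0.0
```

```bash
python3 - <<'E'
from h import *
c=cam("wrist"); w=r.grab_frame("wrist"); g=cv2.cvtColor(w,cv2.COLOR_BGR2GRAY); print(state()[1])
for n,x,y in [("b5",.4177,.453),("B2",.4261,.1766),("B1",.4266,.3046),("F1",.291,.374),("F2",.291,.232)]: print(n,proj(c,[(x,y,.051)])[0],rimfit(x,y,.051,g,c,it=6))
t=r.grab_frame("top"); b=cv2.cvtColor(t,cv2.COLOR_BGR2GRAY); a=cv2.imread("pics/t8.png",0)
for row in range(214,236,2): print(row,a[row,400:470:3].tolist(),'|',b[row,400:470:3].tolist())
s=cv2.cvtColor(r.grab_frame("scene"),cv2.COLOR_BGR2GRAY); cs=cam("scene"); s0=cv2.imread("pics/scene0.png",0)
q=proj(cs,[(.362,-.275,.2285),(.362,-.3315,.2285),(.362,-.387,.2285),(.362,-.2,.148),(.362,-.46,.148)]); print(q.tolist())
for k in np.linspace(-.075,.075,16):
    P=[(.362,-.3315+k,z) for z in (.255,.2285,.19,.15,.12)]; u=proj(cs,P).round().astype(int); print(round(k,3),[(int(s[v,x]),int(s0[v,x])) for x,v in u])
E
```

```text
[0.55263024 0.37512608 0.25097476]
b5 [234.6 113.4] (array([0.4173, 0.4536, 0.0546]), np.float64(0.0001))
B2 [247.6 306.8] (array([0.4258, 0.1775, 0.055 ]), np.float64(0.0005))
B1 [245.  226.7] (array([0.4266, 0.3047, 0.0546]), np.float64(0.0001))
F1 [159.6 170.4] (array([0.2905, 0.3733, 0.0547]), np.float64(0.0002))
F2 [169.9 258.9] (array([0.2904, 0.2316, 0.0547]), np.float64(0.0003))
214 [140, 142, 134, 128, 141, 143, 142, 137, 131, 130, 137, 129, 53, 126, 139, 139, 139, 138, 137, 136, 138, 139, 138, 139] | [147, 148, 141, 136, 149, 150, 149, 146, 137, 136, 145, 136, 56, 134, 148, 146, 146, 145, 144, 144, 146, 147, 147, 147]
216 [141, 142, 140, 135, 130, 127, 133, 128, 129, 138, 140, 129, 53, 131, 139, 138, 138, 139, 137, 137, 139, 140, 140, 138] | [148, 150, 147, 142, 135, 134, 140, 136, 136, 147, 147, 136, 56, 140, 147, 145, 147, 146, 145, 145, 146, 148, 148, 146]
218 [141, 142, 140, 139, 135, 125, 128, 133, 135, 137, 139, 127, 54, 131, 139, 138, 139, 139, 137, 136, 138, 139, 140, 139] | [148, 149, 148, 146, 142, 132, 136, 142, 143, 145, 148, 135, 59, 139, 146, 146, 148, 147, 14
[... 2453 characters left out ...]
05), (147, 198), (217, 218)]
-0.015 [(188, 194), (224, 163), (197, 204), (213, 223), (179, 227)]
-0.005 [(180, 182), (227, 162), (223, 222), (221, 220), (202, 225)]
0.005 [(174, 181), (218, 221), (216, 220), (216, 220), (168, 224)]
0.015 [(196, 201), (222, 215), (219, 224), (220, 222), (203, 223)]
0.025 [(177, 197), (206, 223), (102, 104), (222, 221), (220, 224)]
0.035 [(203, 191), (198, 221), (207, 216), (173, 220), (221, 224)]
0.045 [(184, 196), (182, 217), (177, 224), (153, 220), (221, 224)]
0.055 [(152, 153), (171, 213), (208, 224), (157, 220), (219, 224)]
0.065 [(188, 192), (217, 222), (222, 222), (161, 217), (219, 223)]
0.075 [(181, 184), (207, 211), (222, 222), (219, 220), (218, 221)]
```

```bash
python3 -c "
from bench import r
print(r.hand_in())"
```

```text
the job is handed in; nothing more can be done
None
```

I handed the job in at about 60 s of the 208 s limit, and no verdict came back. The handle hangs by its tube on the hook. All four nested bowls stand separately and upright on the mat beside the one already there. The empty tin stayed upright on the worktop. I saw no contact with the salt shaker, but I did not check it again at the end.

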